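Draw out the sample drawer with the hook, swap the glassware, load the bottles

TASK

Take the draw hook from its stand, put its tip in the finger hole of the drawer's pull tab, pull the drawer out to its stop with it, and lay the hook back on its stand as it lay. In the drawer, let the flask and the beaker change places between the two end compartments, and stand every small white bottle from the bench in the middle compartment, all upright. Then push the drawer fully home, and neither tip the glassware over nor disturb the wash bottle, the film box or the tip box.

Things in the scene. Friction and masses are not known exactly. Their poses are not given: they have to be found in the camera images.
- drawer_unit: Grey steel drawer unit, fixed to the bench: an open-fronted hood 330 mm wide, 115 mm deep, 118 mm high. Origin on the bench (z = 0) under the middle of its front face; its x axis points into the hood (away from the robot), y to its left as seen from the robot, z up. The drawer slides out along its -x. The roof covers what stands in the shut drawer.
- drawer (a joint): How far the aluminium drawer is pulled out, m: 0 fully home, 0.140 at its stop. It slides with about 1.5 N of friction and stays where it is left. Its front panel is 326 mm wide, z = 6 to 44 mm; when shut, the panel's front face is 6 mm ahead of the hood's front face.
- finger_hole (a point): Centre of the round finger hole (26 mm) in the drawer's pull tab, at the tab's upper face, 44 mm above the bench. The tab is a level plate 6 mm thick and 70 mm wide, free underneath (38 mm), that sticks out from the middle of the drawer's front panel; its front edge is 27 mm ahead of the hole centre, the front panel 42 mm behind it. It moves with the drawer.
- middle_floor (a point): Centre of the floor of the drawer's middle compartment (102 mm deep, 150 mm wide), 18 mm above the bench, axes as the drawer unit; it moves with the drawer. The side and back walls rise to z = 36 mm, the two dividers between the compartments to z = 33 mm. At joint 0 it lies 52 mm behind the hood's front face, at full travel 88 mm ahead of it.
- left_floor (a point): Centre of the floor of the drawer's left end compartment (102 x 70 mm; left as the robot sees it), 114 mm along +y from middle_floor; moves with the drawer.
- right_floor (a point): Centre of the floor of the drawer's right end compartment (102 x 70 mm), 114 mm along -y from middle_floor; moves with the drawer.
- hook_grip (a point): Centre of the wooden handle of the loose draw hook (90 g). The handle is a bar 110 mm long (its x axis), 16 mm wide (y), 18 mm high (z), lying level on the stand; from its front end (+x) a steel rod of 8 mm runs on and turns straight down.
- hook_tip (a point): Lower end of the draw hook's steel rod: 70 mm ahead (+x of the hook) and 52 mm below the handle centre. The downward leg is a straight rod 8 mm thick, points down as the hook lies on its stand.
- hook_stand: Dark steel stand of the hook, fixed, base 135 x 60 mm. Origin under its centre on the bench; its x axis is the direction of the handle, hook end at +x. Two posts, 8 mm thick, 84 mm apart along x, each with a notch that flares out at the top, carry the handle near its ends; the 76 mm between them is free for the fingers. The posts end 83 mm up; the notches are 22 mm wide at their bottom, 66 mm up.
- hook_rest (a point): Where the centre of the hook's handle lies when it rests on the stand: 75 mm above the bench over the stand's centre.
- flask_mid (a point): Clear glass conical flask, loose, 50 g, 85 mm high, base 51 mm, neck 20 mm wide from 62 to 85 mm height; the point is on its axis half-way up (42.5 mm), z axis up. It stands at first in one end compartment of the drawer.
- beaker_mid (a point): Clear glass beaker, loose, 55 g, 54 mm outside, 69 mm high, open at the top; the point is on its axis half-way up (34.5 mm), z axis up. It stands at first in the other end compartment.
- bottle_1_mid (a point): Small round white screw-cap bottle, loose, about 210 g and bottom-heavy (dense granules in its foot), 42 mm across, 85 mm high (body with straight sides to about 60 mm); the point is on its axis half-way up (42.5 mm), z axis up. Stands on the bench to the right; absent in some starts.
- bottle_2_mid (a point): Small round white screw-cap bottle, loose, about 210 g and bottom-heavy (dense granules in its foot), 42 mm across, 85 mm high (body with straight sides to about 60 mm); the point is on its axis half-way up (42.5 mm), z axis up. Stands on the bench to the right; absent in some starts.
- bottle_3_mid (a point): Small round white screw-cap bottle, loose, about 210 g and bottom-heavy (dense granules in its foot), 42 mm across, 85 mm high (body with straight sides to about 60 mm); the point is on its axis half-way up (42.5 mm), z axis up. Stands on the bench to the right; absent in some starts.
- wash_bottle: Bystander: white squeeze wash bottle with a red spout, 210 mm high, standing at the left. Origin at its underside.
- film_box: Bystander: blue carton 50 x 130 x 50 mm at the right. Origin at the centre of its underside.
- tip_box: Bystander: blue box with a clear lid, 74 x 120 x 70 mm, to the right of the drawer unit. Origin at the centre of its underside. To its right a row of upright files, about 0.3 m tall, stands fixed along the back from about x = 0.62 m on, y = -0.17 to -0.38 m: keep the hand clear of it on the way to the bottles.
Mind the look-alikes: they are no part of the job. Leave any yellow look-alike of the part that bears flask_mid alone.

How it is judged:
By the outcome, as a careful person would: the job done as asked, in the order asked, and still so for the second after the job is handed in, with the robot touching nothing.
Of bottle_1, bottle_2, bottle_3 only 2 to 3 are there at a start; the rules pass over those that are not, and their reading is None.
At some moment in a run one of bottle_1, bottle_2, bottle_3 may be knocked a few centimetres aside while the robot is not near it.
It also fails if it takes over 208 s, if anything falls off the work surface, if the arm or the gripper's body presses on something with over 40 N, if the wrist force passes 120 N, or if a joint passes its speed limit or range.

ROBOT

A 7-joint arm with a two-finger parallel gripper is mounted at the origin on a cart in front of the work surface, level with it; the furniture and walls round the work are solid. World frame = base frame: x ahead of the robot, y to its left, z up, the work surface at z = 0. Lengths are in mm, angles in degrees, forces in N, time in s.
With the tool pointing down it reaches from about 350 to 900 mm from the base axis. Payload 8.1 kg.
Tool frame: the origin (TCP) lies midway between the tips of the shut fingers; the grasp point (between the pads) lies tcp_to_grasp behind it (tcp_to_grasp is the distance from the TCP to the grasp point, in mm); z points along the fingers, y is the line along which they close (so a half turn about z gives the same grasp; the last joint's range is limited). The gripper opens to 85 mm and grips with 20 to 120 N. Pads are 22 mm wide; open, the fingers measure 114 mm over their backs; the gripper's body (76 mm by 85 mm) begins 54 mm behind the grasp point. The pads swing forward as they close: fully open they stand 13 mm farther back than shut.
Start: joints at [-68.904, 24.895, 1.432, 90.138, -0.665, 64.973, -4.303], TCP at [283.528, 557.005, 195.323] pointing down, gripper open.
Joint ranges: [-149.89, 149.89], [-25.12, 119.58], [-72.63, 75.52], [4.76, 147.25], [-75.54, 255.54], [6.69, 114.76], [-157.13, 157.13]. Speed limits (degrees/s): [127.2, 127.2, 172.46, 172.46, 180, 180, 180].

INTERFACE

Orientations are given as [roll, pitch, yaw] about the fixed x, y, z axes, in that order (R = Rz(yaw) Ry(pitch) Rx(roll)).
In Python, from plant import * gives the robot as it stands.
- The arm moves only by the tool drive_tool, never from a script. Its argument "plan" is text: rows parted by semicolons, each of 7 numbers parted by spaces: the finger opening in mm, from 0 to 85.4, then the shift along the tool's x, y, z each as a share of 0.03 m, from -1 to 1, then the turn, a rotation vector about the tool's x, y, z each as a share of 0.08 rad, from -1 to 1. In form: claw dx dy dz wx wy wz; .... A call has 1 to 20 rows; each row shifts and turns the commanded pose from where the row before left it, along the tool's axes as they then stand; what a row does not reach is not made up. A row lasts 1/10 s, in which the tool goes at most 50 mm and 8.59 degrees, less where a joint would pass 70% of its speed; a pose out of reach is approached as far as the arm can. A call with a number of a shift or a turn outside -1 to 1 is refused whole. A call with a gripper value outside its range is refused whole. The fingers move at their own pace and stop on an object; "force" is the grip in N (left out, the last holds). Time passes only in rows, so rows that do not move let the fingers close. It gives the time, the measured TCP pose, the force, the opening and the grip force at its end, in the units of the state.
- read_state(): the state, without advancing time (a new reading comes with each control period).
- grab_frame(name): name is "scene" or "side" or "wrist"; returns a dict with "image" (480x640x3 uint8, red, green, blue), "range_z" (480x640 float32, mm along the optical axis (not along the pixel's ray), 0 where there is no reading), "camera_matrix" (3x3 intrinsics, pixels), "origin" and "attitude" of the camera in the world. Camera axes: x right, y up, looking along -z (the intrinsics and any distortion apply to the point x, -y, -z); pixel columns grow to the right and rows downward; lengths in mm; the calibration is good to about 2 mm. A picture is of the moment at which its call begins.
- hand_in(): hands the job in; it is judged then, once.
The state is a dict: "clock": time; "q": joint angles; "joint_vel": joint speeds; "joint_torque": joint torques, N m; "ee_pos": TCP position; "tcp_rot": TCP orientation; "contact_force": force on the tool from outside, world axes, zero at the start; "wrist_torque": the same for the moment, N m; "width": opening from 0.0 (shut) to 1.0 (fully open); "grip_force": force on a finger pad.
Only numpy, scipy, OpenCV 4.12 (cv2) and the standard library are available. Lean on these libraries where they do the work, as an engineer would, in place of code of your own. Each camera call takes 0.05 s, during which the arm holds its last target. There are 200 camera calls.

## Working session

There is one attempt and no reset: what is moved stays moved. The work goes in short steps, Python scripts to look and compute and a tool call to move; the robot and the scene stay as the last step left them, time stands still between calls to the robot, and variables do not carry over. Pictures are saved under pics/ and viewed, at most 14 in all, crops included, and the job is handed in when it is done.

Besides the shell and the picture viewer there is one more tool, called after "Emit:" as name(argument=value, ...) on one line, values as JSON. drive_tool: Moves the arm, as the interface text tells. Its arguments: {"type":"object","properties":{"plan":{"type":"string"},"force":{"type":"number"}},"required":["plan"]}

```bash
ls; mkdir -p pics
cat > h.py <<'E'
from plant import *
import numpy as np, cv2
from scipy.spatial.transform import Rotation as R
def grab(n):
    f=grab_frame(n); f={k:(np.array(v) if not isinstance(v,dict) else v) for k,v in f.items()}; return f
def rot(a):
    a=np.array(a,float)
    return a if a.shape==(3,3) else R.from_euler('xyz',a,degrees=True).as_matrix()
def cloud(f):
    K=f['camera_matrix'];z=f['range_z'].astype(float)
    v,u=np.mgrid[:480,:640]
    P=np.stack([(u-K[0,2])/K[0,0]*z,-(v-K[1,2])/K[1,1]*z,-z],-1)
    W=P@rot(f['attitude']).T+f['origin']
    W[z<=0]=np.nan
    return W
def save(f,n): cv2.imwrite('pics/'+n,f['image'][:,:,::-1])
E
python3 - <<'E'
from h import *
for n in('scene','side'):
    f=grab(n); save(f,n+'0.png'); np.savez('/tmp/'+n,**f); print(n,f.keys(),f['origin'],f['attitude'],f['camera_matrix'])
print(read_state())
E
```

```text
pics
scene dict_keys(['image', 'range_z', 'camera_matrix', 'origin', 'attitude']) [ -280.85094231 -1210.9836017    890.35319015] [ 60.24392447   1.36605399 -37.70521066] [[578.91419668   0.         315.70198609]
 [  0.         578.91419668 237.82004901]
 [  0.           0.           1.        ]]
side dict_keys(['image', 'range_z', 'camera_matrix', 'origin', 'attitude']) [ 431.58044086 1029.67674386  713.87192725] [  59.85586229   -0.6668128  -171.9026195 ] [[473.28834259   0.         323.21718435]
 [  0.         473.28834259 246.28379918]
 [  0.           0.           1.        ]]
{'clock': 0.1, 'q': array([-68.90376189,  24.9319557 ,   1.43080283,  90.18231882,
        -0.66610186,  64.9732066 ,  -4.30311905]), 'joint_vel': array([-0.00388459, -0.10220582,  0.01959235, -0.03091187,  0.07037813,
        0.0880353 , -0.04625693]), 'joint_torque': array([ 2.18138135e-03, -6.71753740e+01,  1.02811418e+00, -3.16903925e+01,
        1.58505037e-02,  7.35994137e-03,  1.71439609e-05]), 'ee_pos': array([283.31850237, 556.54887985, 194.62051035]), 'tcp_rot': array([-1.79921053e+02,  5.86236788e-03,  1.53020501e+02]), 'contact_force': array([-0.44801681, -0.91911452,  0.89060118]), 'wrist_torque': array([0.0156275 , 0.03422587, 0.04000806]), 'grip_force': 0.0, 'width': 0.9992810973249105}
```

View pics/scene0.png

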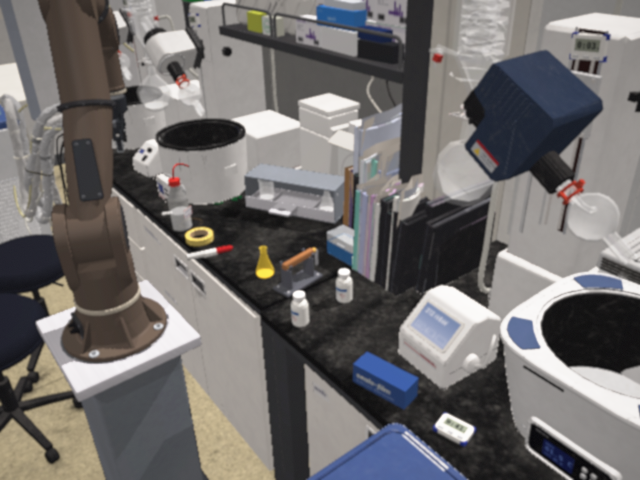

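View pics/side0.png

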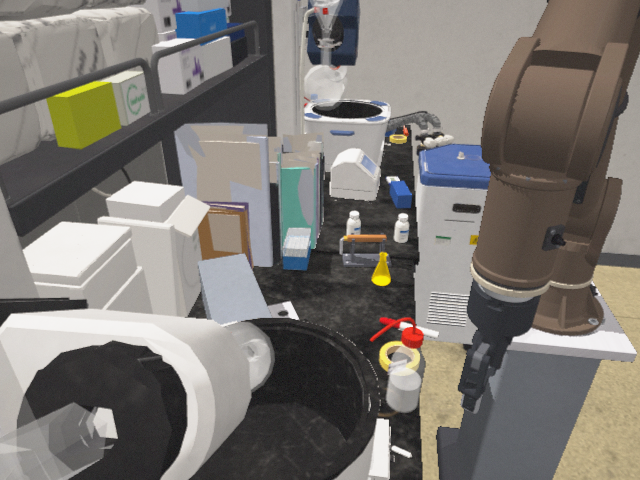

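Scene: drawer unit at (295,190), hook on its stand at (298,265), yellow flask look-alike at (264,262), white bottles at (300,308) and (344,285), wash bottle at (178,205), film box (385,380), tip box (340,243). Look-alikes for the hook: the red/white marker at (212,251), which isn't it. For the flask, the yellow one is to be left alone. The white bottles could be confused with the wash bottle, which is taller and has a red spout.

Run:
```python
from h import *
f=dict(np.load('/tmp/scene.npz')); W=cloud(f); s=dict(np.load('/tmp/side.npz')); V=cloud(s)
c=f['image'][150:340,150:400]; cv2.imwrite('pics/crop0.png',cv2.resize(c,None,fx=3.15,fy=3.15,interpolation=cv2.INTER_CUBIC)[:,:,::-1])
for n,(u,v) in dict(bott1=(300,308),bott2=(344,285),yf=(264,268),bench=(320,310),handle=(299,259),stand=(297,288),wash=(178,215),film=(385,370),tip=(340,235),hoodtop=(295,180),tape=(200,237)).items(): print(n,W[v,u].round(0))
for n,(u,v) in dict(bott=(353,230),bott2=(402,232),handle=(363,238),tip=(298,235),hood=(235,290),yf=(381,275)).items(): print('s',n,V[v,u].round(0))
img=f['image'].astype(int)
# handle orange pixels
def pts(W,img,m): 
    P=W[m]; return P[~np.isnan(P).any(1)]
for nm,I,WW,box in(('sc',f['image'],W,(245,275,275,325)),('sd',s['image'],V,(230,250,335,392))):
    h=cv2.cvtColor(I,cv2.COLOR_RGB2HSV);m=np.zeros((480,640),bool);m[box[0]:box[1],box[2]:box[3]]=1
    m&=(h[...,0]>5)&(h[...,0]<18)&(h[...,1]>120)&(h[...,2]>90)
    P=pts(WW,I,m);P=P[(P[:,2]>55)&(P[:,2]<100)];c=np.median(P,0);u,_,vt=np.linalg.svd(P-P.mean(0));t=(P-P.mean(0))@vt[0]
    print(nm,len(P),P.mean(0).round(1),vt[0].round(3),np.percentile(t,[1,99]).round(0),P[:,2].max().round(1),(P.mean(0)+vt[0]*(t.max()+t.min())/2).round(1))
```

```text
bott1 [ 360. -288.   56.]
bott2 [ 505. -279.   54.]
yf [408. -54.  34.]
bench [ 434. -270.    5.]
handle [ 470. -136.   78.]
stand [ 440. -162.   11.]
wash [348. 341.  61.]
film [ 373. -568.   51.]
tip [ 641. -100.   74.]
hoodtop [707. 207. 122.]
tape [381. 275.  -1.]
s bott [ 513. -246.   32.]
s bott2 [ 366. -246.   38.]
s handle [ 476. -116.   79.]
s tip [ 661. -126.   67.]
s hood [731. 228. 117.]
s yf [420. -15.  29.]
sc 235 [ 466.9 -134.1   81.7] [-0.986 -0.167 -0.002] [-56.  53.] 91.0 [ 470.9 -133.5   81.7]
sd 242 [ 468.1 -121.7   77.5] [-0.987 -0.162  0.011] [-53.  54.] 85.3 [ 466.7 -122.    77.5]
```

View pics/crop0.png

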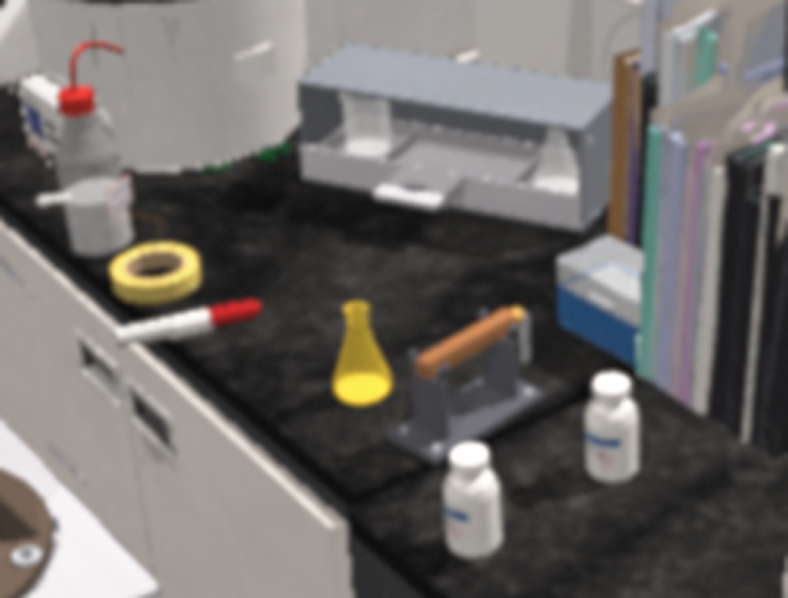

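Crop: beaker in the left compartment (368,125), flask in the right one (557,165), tab at (415,192). The hook handle is at (470,340) with its rod end away from the robot at (525,335). There are only two bottles, and the yellow flask at (360,350) is to be left alone.

```bash
cat >> h.py <<'E'
def go(x=None,y=None,z=None,yaw=None,s=None):
    "print needed tool-frame shift (units of 30mm) and yaw turn (units .08rad) from measured pose"
    s=s or read_state(); p=s['ee_pos'];M=R.from_euler('xyz',s['tcp_rot'],degrees=True)
    t=np.array([p[i] if a is None else a for i,a in enumerate((x,y,z))])
    y0=s['tcp_rot'][2]; Mt=R.from_euler('xyz',[180,0,y0 if yaw is None else yaw],degrees=True)
    print('pose',p.round(1),s['tcp_rot'].round(2),'t',round(s['clock'],1),'F',s['contact_force'].round(1),'w',round(s['width'],3),'grip',round(s['grip_force'],1))
    print(' shift(30mm, tool axes now)',(M.inv().apply(t-p)/30).round(2),'in target axes',(Mt.inv().apply(t-p)/30).round(2),'turn/.08',((M.inv()*Mt).as_rotvec()/.08).round(2))
E
python3 - <<'E'
from h import *
f=dict(np.load('/tmp/scene.npz')); W=cloud(f); s=dict(np.load('/tmp/side.npz')); V=cloud(s)
for n,I,P in(('sc',f['image'],W),('sd',s['image'],V)):
    m=(abs(P[...,2]-120)<7)&(P[...,0]>600)&(P[...,0]<900)&(P[...,1]>-20)&(P[...,1]<420)
    m=cv2.morphologyEx(m.astype(np.uint8),cv2.MORPH_OPEN,np.ones((3,3)))
    k,l,st,_=cv2.connectedComponentsWithStats(m); j=1+np.argmax(st[1:,4]); Q=P[l==j]
    print(n,st[j],np.median(Q[:,2]).round(1),cv2.minAreaRect(Q[:,:2].astype(np.float32)),cv2.boxPoints(cv2.minAreaRect(Q[:,:2].astype(np.float32))).round(0).tolist())
    # white/bottles
    for nm,(bx,by) in dict(b1=(366,-265),b2=(512,-262)).items():
        q=P[(np.hypot(P[...,0]-bx,P[...,1]-by)<45)&(P[...,2]>12)&(P[...,2]<95)]
        top=q[q[:,2]>q[:,2].max()-6]; body=q[(q[:,2]<58)]
        # circle fit fixed r=21
        from scipy.optimize import least_squares
        r=least_squares(lambda c:np.hypot(body[:,0]-c[0],body[:,1]-c[1])-21,[bx,by],loss='soft_l1').x
        print(n,nm,len(q),q[:,2].max().round(1),'top',top.mean(0).round(1),'fit',r.round(1))
    # tab
    q=P[(abs(P[...,2]-44)<6)&(P[...,0]>500)&(P[...,0]<760)&(P[...,1]>60)&(P[...,1]<260)]
    print('tabz',len(q), q[np.argsort(q[:,0])[:10]].round(0).tolist())
E
```

```text
sc [ 247  163   97   28 1466] 119.6 ((731.6905517578125, 241.0371856689453), (129.57510375976562, 334.185302734375), 27.63620376586914) [[597.0, 359.0], [752.0, 63.0], [867.0, 123.0], [712.0, 419.0]]
sc b1 484 91.5 top [ 365.1 -274.1   87.3] fit [ 369.  -271.4]
sc b2 433 91.6 top [ 512.  -267.7   87.5] fit [ 515.8 -264.4]
tabz 382 [[597.0, 203.0, 43.0], [600.0, 207.0, 48.0], [601.0, 209.0, 43.0], [602.0, 205.0, 41.0], [602.0, 205.0, 44.0], [605.0, 208.0, 49.0], [605.0, 209.0, 45.0], [606.0, 204.0, 47.0], [606.0, 193.0, 44.0], [606.0, 206.0, 39.0]]
sd [ 198  254   74   70 3520] 116.5 ((743.719482421875, 214.72177124023438), (115.16487884521484, 267.0376281738281), 28.09130096435547) [[630.0, 305.0], [756.0, 70.0], [857.0, 124.0], [732.0, 360.0]]
sd b1 306 87.6 top [ 367.5 -266.5   83.4] fit [ 366.2 -269.6]
sd b2 279 85.4 top [ 512.9 -257.5   82.8] fit [ 513.4 -263.5]
tabz 319 [[597.0, 213.0, 43.0], [598.0, 208.0, 41.0], [599.0, 212.0, 41.0], [600.0, 210.0, 42.0], [600.0, 209.0, 45.0], [601.0, 204.0, 44.0], [601.0, 213.0, 42.0], [602.0, 210.0, 43.0], [603.0, 206.0, 45.0], [603.0, 206.0, 42.0]]
```

Emit:
drive_tool(plan="85 0 0 -1 0 0 1; 85 0 0 -1 0 0 1; 85 0 0 -1 0 0 1; 85 0 0 -1 0 0 1; 85 0 0 -1 0 0 1; 85 0 0 -1 0 0 1; 85 0 0 0 0 0 1; 85 0 0 0 0 0 1; 85 0 0 0 0 0 1; 85 0 0 0 0 0 1; 85 0 0 0 0 0 1; 85 0 0 0 0 0 1; 85 0 0 0 0 0 1; 85 0 0 0 0 0 1; 85 0 0 0 0 0 1; 85 0 0 0 0 0 1")

```text
clock: 1.7
ee_pos: [283.4, 556.8, 374.8]
tcp_rot: [-180.0, 0.1, 79.5]
contact_force: [0.0, -0.7, -0.2]
width: 0.991
grip_force: 0.0
```

Emit:
drive_tool(plan="60 -0.89 0.43 0 0 0 0; 60 -0.89 0.43 0 0 0 0; 60 -0.89 0.43 0 0 0 0; 60 -0.89 0.43 0 0 0 0; 60 -0.89 0.43 0 0 0 0; 60 -0.89 0.43 0 0 0 0; 60 -0.89 0.43 0 0 0 0; 60 -0.89 0.43 0 0 0 0; 60 -0.89 0.43 0 0 0 0; 60 -0.89 0.43 0 0 0 0; 60 -0.89 0.43 0 0 0 0; 60 -0.89 0.43 0 0 0 0; 60 -0.89 0.43 0 0 0 0; 60 -0.89 0.43 0 0 0 0; 60 -0.89 0.43 0 0 0 0; 60 -0.89 0.43 0 0 0 0; 60 -0.89 0.43 0 0 0 0; 60 -0.89 0.43 0 0 0 0; 60 -0.89 0.43 0 0 0 0; 60 -0.89 0.43 0 0 0 0")

```text
clock: 3.7
ee_pos: [441.6, -15.8, 375.2]
tcp_rot: [-180.0, -0.0, 79.7]
contact_force: [0.8, 0.2, 0.3]
width: 0.706
grip_force: 0.0
```

Emit:
drive_tool(plan="60 -0.89 0.43 0 0 0 0; 60 -0.89 0.43 0 0 0 0; 60 -0.89 0.43 0 0 0 0; 60 0 0 0 0 0 1; 60 0 0 0 0 0 1; 60 0 0 0 0 0 1; 60 0 0 0 0 0 1; 60 0 0 0 0 0 1; 60 0 0 0 0 0 1; 60 0 0 0 0 0 1; 60 0 0 0 0 0 1; 60 0 0 0 0 0 1; 60 0 0 0 0 0 1; 60 0 0 0 0 0 1; 60 0 0 0 0 0 1; 60 0 0 0 0 0 1; 60 0 0 0 0 0 1; 60 0 0 0 0 0 1; 60 0 0 0 0 0 0.3; 60 0 0 0 0 0 0")

```text
clock: 5.7
ee_pos: [465.3, -100.2, 375.2]
tcp_rot: [-180.0, 0.0, 9.6]
contact_force: [0.3, 0.2, 0.3]
width: 0.703
grip_force: 0.0
```

Run:
```python
from h import *
go(469,-128,230,9.4)
print(tcp_to_grasp, read_state()['q'].round(0))
f=grab('wrist'); save(f,'w1.png'); np.savez('/tmp/w1',**f); P=cloud(f)
h=cv2.cvtColor(f['image'],cv2.COLOR_RGB2HSV)
m=(h[...,0]>5)&(h[...,0]<18)&(h[...,1]>110)&(h[...,2]>90)&(P[...,2]>60)&(P[...,2]<100)&(np.hypot(P[...,0]-469,P[...,1]+128)<80)
Q=P[m]; print(len(Q),Q.mean(0).round(1),cv2.minAreaRect(Q[:,:2].astype(np.float32)))
```

```text
pose [ 465.3 -100.2  375.2] [-1.7999e+02  2.0000e-02  9.6100e+00] t 5.7 F [0.3 0.2 0.3] w 0.703 grip 0.0
 shift(30mm, tool axes now) [-0.03  0.93  4.84] in target axes [-0.03  0.93  4.84] turn/.08 [-0.    0.    0.05]
18.700000000000003 [-46.   4.  57.  95.  -3.  83. -69.]
1308 [ 469.6 -127.2   85.1] ((467.78759765625, -127.81660461425781), (107.49979400634766, 15.656440734863281), 9.325194358825684)
```

View pics/w1.png

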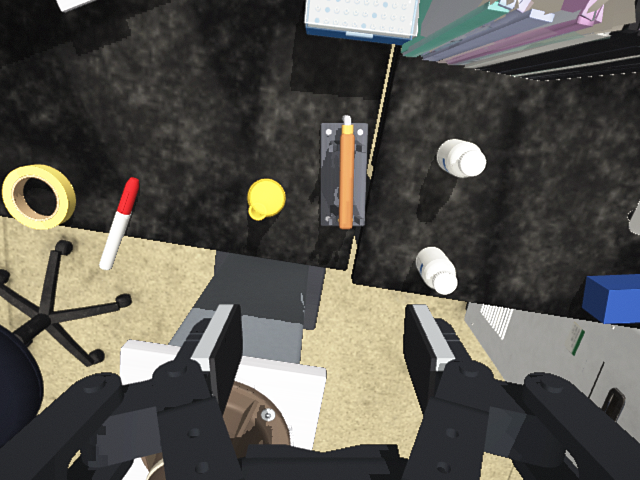

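The wrist view shows the hook handle at (347,175), its rod end at the top (347,120), and both bottles at (460,157) and (437,270). I'm descending on the handle now.

Emit:
drive_tool(plan="60 -0.05 0.92 0 0 0 0.06; 60 0 0 1 0 0 0; 60 0 0 1 0 0 0; 60 0 0 1 0 0 0; 60 0 0 1 0 0 0; 60 0 0 1 0 0 0; 60 0 0 1 0 0 0; 60 0 0 1 0 0 0; 60 0 0 1 0 0 0; 60 0 0 1 0 0 0; 60 0 0 0.8 0 0 0; 60 0 0 0.5 0 0 0; 60 0 0 0.3 0 0 0; 60 0 0 0 0 0 0; 60 0 0 0 0 0 0")

```text
clock: 7.25
ee_pos: [468.9, -128.0, 57.8]
tcp_rot: [180.0, -0.0, 9.3]
contact_force: [0.4, 0.6, -0.6]
width: 0.705
grip_force: 0.0
```

Run:
```python
from h import *
go(468.5,-127.6,57,9.33); print(read_state()['q'].round(0))
```

```text
pose [ 468.9 -128.    57.8] [ 1.7999e+02 -3.0000e-02  9.3000e+00] t 7.2 F [ 0.4  0.6 -0.6] w 0.705 grip 0.0
 shift(30mm, tool axes now) [-0.01 -0.02  0.03] in target axes [-0.01 -0.02  0.03] turn/.08 [ 0.   -0.01 -0.01]
[-25.  28.  46. 121. -29.  43. -41.]
```

Emit:
drive_tool(plan="0 0 0 0 0 0 0; 0 0 0 0 0 0 0; 0 0 0 0 0 0 0; 0 0 0 0 0 0 0; 0 0 0 0 0 0 0; 0 0 0 0 0 0 0; 0 0 0 0 0 0 0; 0 0 0 -0.3 0 0 0; 0 0 0 -0.5 0 0 0; 0 0 0 -0.7 0 0 0; 0 0 0 -0.8 0 0 0; 0 0 0 -0.8 0 0 0; 0 0 0 -0.8 0 0 0; 0 0 0 -0.6 0 0 0; 0 0 0 -0.3 0 0 0; 0 0 0 0 0 0 0", force=60)

```text
clock: 8.85
ee_pos: [469.2, -127.9, 202.4]
tcp_rot: [-180.0, -0.1, 9.3]
contact_force: [0.4, -0.8, 0.0]
width: 0.0
grip_force: 0.0
```

Run:
```python
from h import *
go(525,132,204,28)
f=grab('wrist'); np.savez('/tmp/w2',**f);P=cloud(f)
save(f,'w2.png')
```

```text
pose [ 469.2 -127.9  202.4] [-1.80e+02 -1.20e-01  9.29e+00] t 8.8 F [ 0.4 -0.8  0. ] w 0.0 grip 0.0
 shift(30mm, tool axes now) [ 3.24 -8.25 -0.05] in target axes [ 5.71 -6.78 -0.05] turn/.08 [ 0.   -0.03 -4.08]
```

Width is 0, so the grip missed. I'll look.

View pics/w2.png

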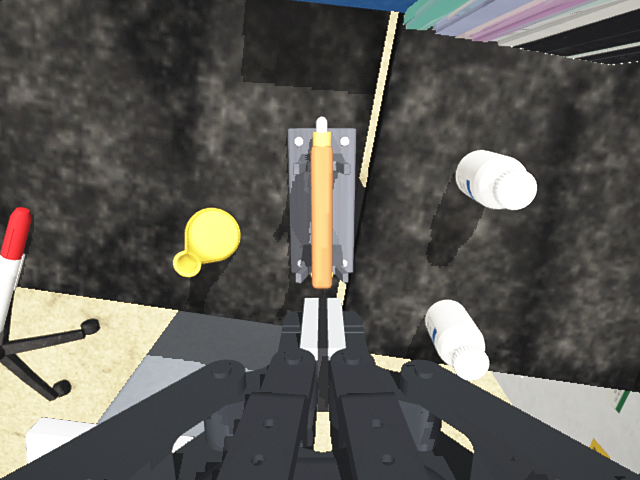

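Run:
```python
from h import *
f=dict(np.load('/tmp/w2.npz'));P=cloud(f)
h=cv2.cvtColor(f['image'],cv2.COLOR_RGB2HSV)
m=(h[...,0]>5)&(h[...,0]<18)&(h[...,1]>110)&(h[...,2]>90)&(np.hypot(P[...,0]-469,P[...,1]+128)<120)&(P[...,2]<150)
Q=P[m]; print(len(Q),Q.mean(0).round(1),Q[:,2].min(),Q[:,2].max(),cv2.minAreaRect(Q[:,:2].astype(np.float32)))
```

```text
1005 [ 465.6 -128.4   82.6] 0.8826922394555368 87.05094749808939 ((449.42791748046875, -128.99562072753906), (144.83518981933594, 21.67862892150879), 10.425430297851562)
```

The handle is still on its stand, spanning (322,120) to (322,285). I lifted before the fingers had closed, so I'll retry with a longer close.

Emit:
drive_tool(plan="55 0 0 0 0 0 0; 55 0 0 0 0 0 0; 55 0 0 0 0 0 0; 55 0 0 0 0 0 0; 55 0 0 0 0 0 0; 55 0 0 0 0 0 0; 55 0 0 0 0 0 0; 55 0 0 0 0 0 0; 55 0 0 0 0 0 0; 55 0 0 0 0 0 0; 55 0 0 1 0 0 0; 55 0 0 1 0 0 0; 55 0 0 1 0 0 0; 55 0 0 0.9 0 0 0; 55 0 0 0.6 0 0 0; 55 0 0 0.3 0 0 0; 55 0 0 0.05 0 0 0; 55 0 0 0 0 0 0")

```text
clock: 10.7
ee_pos: [468.9, -128.0, 56.3]
tcp_rot: [180.0, -0.0, 9.3]
contact_force: [-0.9, -0.4, 0.1]
width: 0.646
grip_force: 0.0
```

Emit:
drive_tool(plan="0 0 0 0 0 0 0; 0 0 0 0 0 0 0; 0 0 0 0 0 0 0; 0 0 0 0 0 0 0; 0 0 0 0 0 0 0; 0 0 0 0 0 0 0; 0 0 0 0 0 0 0; 0 0 0 0 0 0 0; 0 0 0 0 0 0 0; 0 0 0 0 0 0 0; 0 0 0 0 0 0 0; 0 0 0 0 0 0 0; 0 0 0 0 0 0 0", force=60)

```text
clock: 12.0
ee_pos: [468.5, -127.8, 55.8]
tcp_rot: [-180.0, -0.0, 9.3]
contact_force: [-0.2, -0.8, 0.2]
width: 0.0
grip_force: 0.0
```

Run:
```python
from h import *
f=grab('scene'); s=grab('side'); w=grab('wrist'); print(read_state())
a=cv2.resize(f['image'][215:315,240:350],(440,400),interpolation=cv2.INTER_CUBIC); b=cv2.resize(s['image'][190:290,320:410],(360,400),interpolation=cv2.INTER_CUBIC)
cv2.imwrite('pics/c3.png',np.hstack([a,b])[:,:,::-1])
```

```text
{'clock': 12.15, 'q': array([-24.8826657 ,  27.8805223 ,  46.25037437, 120.92793932,
       -29.71464931,  42.97211207, -40.21790561]), 'joint_vel': array([ 0.06474304, -0.07637745,  0.05718633, -0.00629958, -0.03115503,
        0.09037503, -0.0012491 ]), 'joint_torque': array([ 1.96517976e-03, -4.82525110e+01,  1.06286940e+01, -2.06730634e+01,
        1.17068767e-02,  2.46806099e-03,  2.85269869e-05]), 'ee_pos': array([ 468.54026122, -127.73843314,   55.82413804]), 'tcp_rot': array([-1.79996457e+02, -3.26626435e-03,  9.28158714e+00]), 'contact_force': array([ 0.12925364, -0.80248419, -0.13324569]), 'wrist_torque': array([-0.03989689, -0.02027361,  0.02338904]), 'grip_force': 0.0, 'width': -0.00021222427593024925}
```

View pics/c3.png

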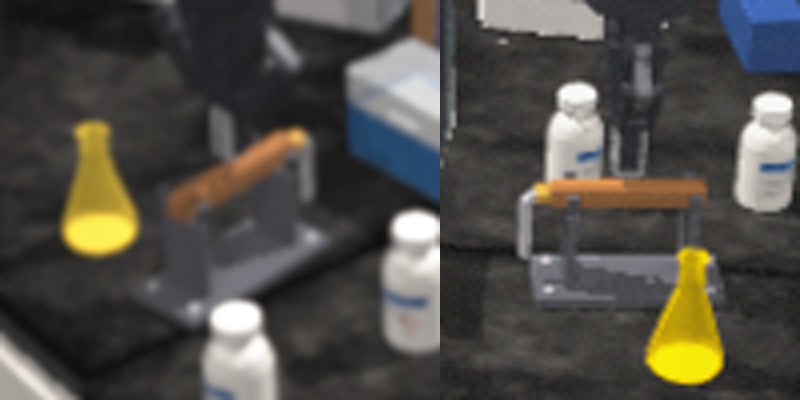

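In both views the closed fingertips sit above the handle, at (225,155) left and (628,175) right. I'll check the fingertip position by depth against the reported TCP.

Run:
```python
from h import *
for n in('scene','side'):
    P=cloud(grab(n))
    q=P[(P[...,0]>380)&(P[...,0]<580)&(P[...,1]>-210)&(P[...,1]<-40)&(P[...,2]>40)&(P[...,2]<210)]
    for a in range(40,210,10):
        m=q[(q[:,2]>=a)&(q[:,2]<a+10)]
        if len(m): print(n,a,len(m),m[:,:2].min(0).round(0),m[:,:2].max(0).round(0),np.median(m[:,:2],0).round(0))
```

```text
scene 40 112 [ 404. -158.] [543. -40.] [ 426. -124.]
scene 50 86 [ 408. -158.] [542. -40.] [ 425. -128.]
scene 60 78 [ 413. -156.] [541. -41.] [ 426. -136.]
scene 70 135 [ 410. -158.] [539. -40.] [ 461. -136.]
scene 80 186 [ 412. -158.] [530. -40.] [ 461. -133.]
scene 90 10 [ 460. -139.] [ 471. -126.] [ 467. -136.]
scene 100 37 [ 455. -144.] [ 481. -119.] [ 463. -137.]
scene 110 31 [ 455. -149.] [ 480. -114.] [ 465. -138.]
scene 120 32 [ 457. -147.] [ 478. -118.] [ 462. -137.]
scene 130 29 [ 456. -159.] [ 472. -103.] [ 461. -135.]
scene 140 86 [ 451. -167.] [488. -91.] [ 461. -137.]
scene 150 70 [ 451. -174.] [484. -88.] [ 461. -143.]
scene 160 108 [ 450. -184.] [488. -79.] [ 459. -135.]
scene 170 99 [ 448. -190.] [492. -74.] [ 461. -144.]
scene 180 146 [ 447. -192.] [491. -70.] [ 463. -151.]
scene 190 112 [ 447. -183.] [483. -83.] [ 461. -149.]
scene 200 83 [ 447. -173.] [486. -96.] [ 463. -153.]
side 40 36 [ 416. -153.] [ 539. -101.] [ 499. -115.]
side 50 38 [ 417. -137.] [ 539. -101.] [ 502. -114.]
side 60 61 [ 417. -134.] [ 539. -102.] [ 473. -117.]
side 70 167 [ 413. -151.] [537. -40.] [ 477. -118.]
side 80 117 [ 414. -151.] [529. -41.] [ 466. -124.]
side 90 17 [ 458. -125.] [ 477. -114.] [ 469. -121.]
side 100 30 [ 456. -126.] [ 478. -109.] [ 467. -118.]
side 110 30 [ 457. -134.] [ 480. -108.] [ 469. -117.]
side 120 20 [ 457. -131.] [ 480. -110.] [ 467. -116.]
side 130 10 [ 454. -130.] [480. -98.] [ 472. -102.]
side 140 26 [ 452. -127.] [480. -88.] [466. -98.]
side 150 34 [ 450. -117.] [483. -78.] [470. -86.]
side 160 33 [ 449. -123.] [484. -71.] [ 470. -107.]
side 170 58 [ 447. -125.] [485. -66.] [464. -74.]
side 180 68 [ 447. -145.] [489. -62.] [461. -79.]
side 190 77 [ 448. -140.] [490. -80.] [ 470. -105.]
side 200 35 [ 453. -122.] [478. -81.] [465. -92.]
```

The real fingertips are at about z 93 while the TCP reports 56, so reported z reads about 37 mm low; xy agrees. I'll open, descend a further 36 mm and grip.

Emit:
drive_tool(plan="50 0 0 0 0 0 0; 50 0 0 0 0 0 0; 50 0 0 0 0 0 0; 50 0 0 0 0 0 0; 50 0 0 0 0 0 0; 50 0 0 0 0 0 0; 50 0 0 0 0 0 0; 50 0 0 0 0 0 0; 50 0 0 0.4 0 0 0; 50 0 0 0.4 0 0 0; 50 0 0 0.4 0 0 0; 50 0 0 0 0 0 0; 0 0 0 0 0 0 0; 0 0 0 0 0 0 0; 0 0 0 0 0 0 0; 0 0 0 0 0 0 0; 0 0 0 0 0 0 0; 0 0 0 0 0 0 0; 0 0 0 0 0 0 0; 0 0 0 0 0 0 0", force=60)

```text
clock: 14.25
ee_pos: [468.9, -127.9, 20.2]
tcp_rot: [180.0, -0.0, 9.3]
contact_force: [-1.1, -0.1, 6.0]
width: 0.179
grip_force: 59.1
```

Run:
```python
from h import *
go()
for n in('scene','side'):
    f=grab(n);P=cloud(f); np.savez('/tmp/g'+n,**f)
    for a in range(50,140,10):
        m=P[(P[...,0]>450)&(P[...,0]<490)&(P[...,1]>-170)&(P[...,1]<-80)&(P[...,2]>=a)&(P[...,2]<a+10)]
        if len(m): print(n,a,len(m),m[:,:2].min(0).round(0),m[:,:2].max(0).round(0))
a=cv2.resize(dict(np.load('/tmp/gscene.npz'))['image'][215:315,240:350],(440,400),interpolation=cv2.INTER_CUBIC); b=cv2.resize(f['image'][190:290,320:410],(360,400),interpolation=cv2.INTER_CUBIC)
cv2.imwrite('pics/c4.png',np.hstack([a,b])[:,:,::-1])
```

```text
pose [ 468.9 -127.9   20.2] [ 1.7999e+02 -4.0000e-02  9.2700e+00] t 14.2 F [-1.1 -0.1  6. ] w 0.179 grip 59.1
 shift(30mm, tool axes now) [0. 0. 0.] in target axes [0. 0. 0.] turn/.08 [ 0.   -0.01 -0.  ]
scene 50 2 [ 473. -143.] [ 481. -141.]
scene 60 23 [ 450. -152.] [ 482. -135.]
scene 70 36 [ 450. -154.] [ 479. -108.]
scene 80 64 [ 451. -155.] [ 481. -112.]
scene 90 35 [ 456. -154.] [ 479. -111.]
scene 100 70 [ 452. -169.] [484. -88.]
scene 110 68 [ 451. -170.] [488. -87.]
scene 120 79 [ 450. -170.] [488. -82.]
scene 130 69 [ 450. -155.] [490. -81.]
side 50 11 [ 456. -134.] [ 479. -110.]
side 60 32 [ 451. -125.] [ 490. -104.]
side 70 46 [ 451. -125.] [ 490. -105.]
side 80 40 [ 452. -140.] [ 488. -104.]
side 90 10 [ 460. -140.] [ 481. -103.]
side 100 25 [ 452. -154.] [486. -83.]
side 110 21 [ 452. -134.] [485. -80.]
side 120 17 [ 455. -136.] [486. -81.]
side 130 19 [ 452. -133.] [486. -99.]
```

View pics/c4.png

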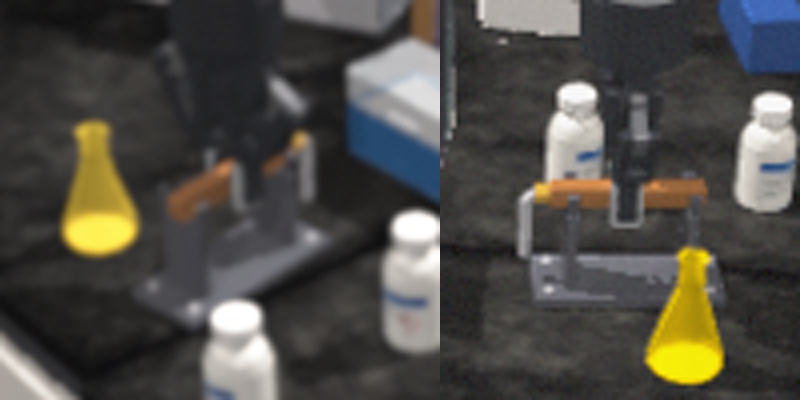

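Gripped (opening ~15 mm) with the pads either side of the handle at (235,180) and (628,200). I'm lifting and carrying it to above the tab.

Emit:
drive_tool(plan="0 0 0 -0.2 0 0 0; 0 0 0 -0.4 0 0 0; 0 0 0 -0.7 0 0 0; 0 0 0 -1 0 0 0; 0 0 0 -1 0 0 0; 0 0 0 -0.7 0 0 0; 0 0 0 -0.33 0 0 0; 0 0 0 0 0 0 -0.8; 0 0 0 0 0 0 -0.8; 0 0 0 0 0 0 -0.8; 0 0 0 0 0 0 -0.8; 0 0 0 0 0 0 -0.88")

```text
clock: 15.55
ee_pos: [468.0, -127.6, 149.5]
tcp_rot: [-180.0, 0.0, 28.1]
contact_force: [0.4, -0.6, -0.5]
width: 0.171
grip_force: 58.4
```

Emit:
drive_tool(plan="0 0.3 -0.27 0 0 0 0; 0 0.62 -0.57 0 0 0 0; 0 0.62 -0.57 0 0 0 0; 0 0.62 -0.57 0 0 0 0; 0 0.62 -0.57 0 0 0 0; 0 0.62 -0.57 0 0 0 0; 0 0.62 -0.57 0 0 0 0; 0 0.62 -0.57 0 0 0 0; 0 0.62 -0.57 0 0 0 0; 0 0.62 -0.57 0 0 0 0; 0 0.62 -0.57 0 0 0 0; 0 0.62 -0.57 0 0 0 0; 0 0.35 -0.3 0 0 0 0; 0 0 0 0 0 0 0; 0 0 0 0 0 0 0")

```text
clock: 17.05
ee_pos: [569.7, 157.7, 149.5]
tcp_rot: [180.0, 0.1, 27.9]
contact_force: [-0.2, -0.3, -1.0]
width: 0.171
grip_force: 58.5
```

Run:
```python
from h import *
go(571.8,156.7,100,28); print(read_state()['q'].round(0))
f=grab('wrist'); save(f,'w5.png'); np.savez('/tmp/w5',**f);P=cloud(f); g=grab('scene'); np.savez('/tmp/s5',**g); g=grab('side'); np.savez('/tmp/d5',**g)
```

```text
pose [569.7 157.7 149.5] [1.7997e+02 6.0000e-02 2.7920e+01] t 17.1 F [-0.2 -0.3 -1. ] w 0.171 grip 58.5
 shift(30mm, tool axes now) [0.05 0.06 1.65] in target axes [0.05 0.06 1.65] turn/.08 [ 0.01  0.01 -0.02]
[-51.  29.  45. 101. -23.  60. -60.]
```

View pics/w5.png

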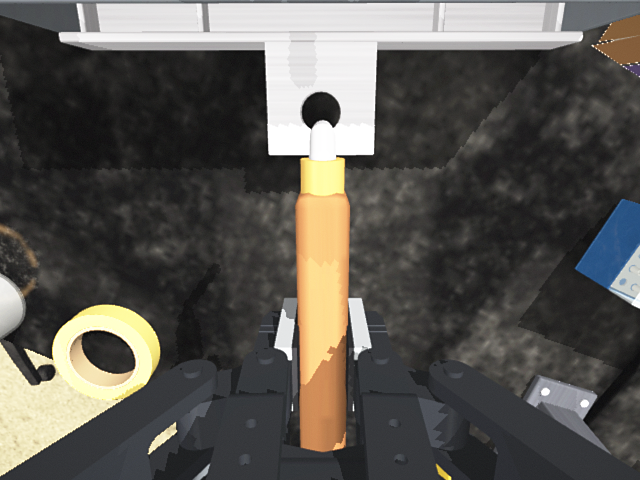

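The hole is at (320,109) and the rod bend at (322,128), well aligned. I'll compute both by ray and depth.

```bash
cat >> h.py <<'E'
def ray(f,u,v,z):
    K=f['camera_matrix'];d=rot(f['attitude'])@np.array([(u-K[0,2])/K[0,0],-(v-K[1,2])/K[1,1],-1]);o=f['origin'];return o+d*(z-o[2])/d[2]
E
python3 - <<'E'
from h import *
f=dict(np.load('/tmp/w5.npz'));P=cloud(f); I=f['image']
g=cv2.cvtColor(I,cv2.COLOR_RGB2GRAY)
# hole: dark blob in tab + rod pixels missing: fit circle on upper/side edge
dark=(g<90).astype(np.uint8); m=np.zeros_like(dark); m[85:130,290:352]=dark[85:130,290:352]
k,l,st,c=cv2.connectedComponentsWithStats(m); j=1+np.argmax(st[1:,4]); cs,_=cv2.findContours((l==j).astype(np.uint8),0,2)
p=cs[0][:,0]; p=p[p[:,1]<st[j,1]+st[j,3]*0.6]
from scipy.optimize import least_squares
W=np.array([ray(f,*q,44) for q in p]); r=least_squares(lambda c:np.hypot(W[:,0]-c[0],W[:,1]-c[1])-c[2],[*W[:,:2].mean(0),13]).x
print(st[j],'hole',r.round(1))
# tab / panel
for z,(a,b) in {44:((265,158),(376,158))}.items(): pass
A,B=ray(f,268,154,44),ray(f,374,154,44); print('tab front',A.round(1),B.round(1),np.degrees(np.arctan2(*(A-B)[1::-1])).round(1)-90, np.linalg.norm(A-B))
A,B=ray(f,62,36,44),ray(f,580,36,44); print('panel top',A.round(1),B.round(1),np.degrees(np.arctan2(*(A-B)[1::-1])).round(1)-90,np.linalg.norm(A-B))
q=P[120:150,314:332].reshape(-1,3); q=q[q[:,2]>170]; print('rod top',len(q),q.mean(0).round(1), q[np.argsort(q@[.883,.469,0])[-15:]].mean(0).round(1), q[:,2].max())
for n in('s5','d5'):
    X=cloud(dict(np.load(f'/tmp/{n}.npz'))); m=(X[...,2]>95)&(X[...,2]<185)&(np.hypot(X[...,0]-632,X[...,1]-190)<25); q=X[m]; print(n,len(q),q.mean(0).round(1) if len(q) else'',q[:,2].min() if len(q) else '')
E
```

```text
[ 302   92   38   37 1020] hole [635.8 193.4  12.4]
tab front [595.2 212.2  44. ] [628.7 148.8  44. ] 27.900000000000006 71.68890573744332
panel top [600.6 357.1  44. ] [751.6  71.3  44. ] 27.900000000000006 323.2233076664578
rod top 494 [631.2 189.7 203.5] [634.2 191.4 191.7] 209.0642342894999
s5 22 [632.1 186.1 168.9] 155.46291086687768
d5 43 [629.5 192.7 170.2] 152.49175218538812
```

Emit:
drive_tool(plan="0 0.17 -0.02 0 0 0 0; 0 0 0 0.5 0 0 0; 0 0 0 0.7 0 0 0; 0 0 0 0.7 0 0 0; 0 0 0 0.6 0 0 0; 0 0 0 0.5 0 0 0; 0 0 0 0.4 0 0 0; 0 0 0 0.3 0 0 0; 0 0 0 0.3 0 0 0; 0 0 0 0.2 0 0 0; 0 0 0 0.1 0 0 0; 0 0 0 0 0 0 0")

```text
clock: 18.4
ee_pos: [574.4, 161.5, 20.6]
tcp_rot: [-180.0, 0.0, 28.0]
contact_force: [-0.7, -0.3, 0.3]
width: 0.175
grip_force: 58.5
```

Run:
```python
from h import *
go()
f=grab('wrist'); save(f,'w6.png'); np.savez('/tmp/w6',**f)
```

```text
pose [574.4 161.5  20.6] [-1.800e+02  1.000e-02  2.798e+01] t 18.4 F [-0.7 -0.3  0.3] w 0.175 grip 58.5
 shift(30mm, tool axes now) [0. 0. 0.] in target axes [0. 0. 0.] turn/.08 [-0.  0. -0.]
```

View pics/w6.png

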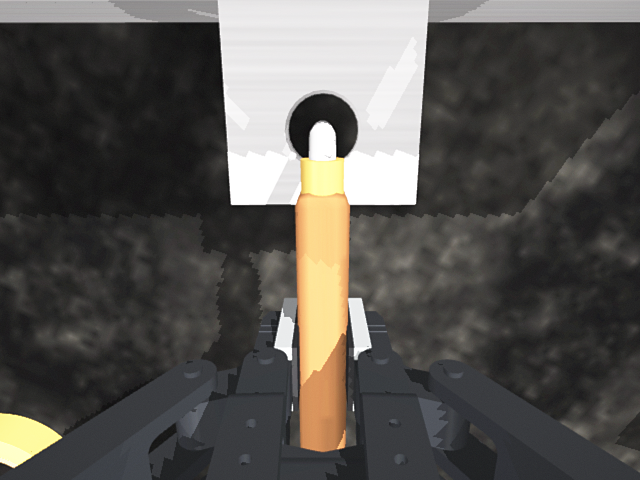

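The rod is through the hole at (322,130) with no contact force. Pulling gently.

Emit:
drive_tool(plan="0 -0.1 0 0 0 0 0; 0 -0.1 0 0 0 0 0; 0 -0.1 0 0 0 0 0; 0 -0.1 0 0 0 0 0; 0 -0.15 0 0 0 0 0; 0 -0.2 0 0 0 0 0; 0 -0.2 0 0 0 0 0; 0 -0.2 0 0 0 0 0; 0 -0.2 0 0 0 0 0; 0 -0.2 0 0 0 0 0; 0 -0.2 0 0 0 0 0; 0 -0.2 0 0 0 0 0; 0 -0.2 0 0 0 0 0; 0 -0.2 0 0 0 0 0; 0 -0.2 0 0 0 0 0; 0 -0.2 0 0 0 0 0; 0 -0.2 0 0 0 0 0; 0 -0.2 0 0 0 0 0; 0 -0.2 0 0 0 0 0; 0 -0.2 0 0 0 0 0")

```text
clock: 20.45
ee_pos: [479.9, 111.3, 20.7]
tcp_rot: [-180.0, -0.0, 28.0]
contact_force: [1.7, 0.5, -0.6]
width: 0.176
grip_force: 58.6
```

Emit:
drive_tool(plan="0 -0.2 0 0 0 0 0; 0 -0.2 0 0 0 0 0; 0 -0.2 0 0 0 0 0; 0 -0.2 0 0 0 0 0; 0 -0.15 0 0 0 0 0; 0 -0.1 0 0 0 0 0; 0 -0.1 0 0 0 0 0; 0 -0.1 0 0 0 0 0; 0 -0.08 0 0 0 0 0; 0 -0.06 0 0 0 0 0; 0 -0.06 0 0 0 0 0; 0 0 0 0 0 0 0; 0 0 0 0 0 0 0")

```text
clock: 21.75
ee_pos: [443.2, 91.6, 21.0]
tcp_rot: [180.0, -0.1, 28.0]
contact_force: [5.0, 1.5, -2.5]
width: 0.173
grip_force: 58.8
```

Run:
```python
from h import *
go(574.4,161.5)
f=grab('wrist'); save(f,'w7.png'); np.savez('/tmp/w7',**f)
```

```text
pose [443.2  91.6  21. ] [ 1.7997e+02 -1.2000e-01  2.8000e+01] t 21.8 F [ 5.   1.5 -2.5] w 0.173 grip 58.8
 shift(30mm, tool axes now) [ 4.96 -0.    0.01] in target axes [ 4.96 -0.   -0.  ] turn/.08 [ 0.01 -0.03 -0.  ]
```

Emit:
drive_tool(plan="0 -0.06 0 0 0 0 0; 0 -0.06 0 0 0 0 0; 0 -0.06 0 0 0 0 0; 0 0 0 0 0 0 0; 0 0 0 0 0 0 0")

```text
clock: 22.3
ee_pos: [442.9, 90.9, 22.0]
tcp_rot: [179.8, -0.5, 28.1]
contact_force: [14.0, 9.2, -4.6]
width: 0.176
grip_force: 59.3
```

Run:
```python
from h import *
go(574.4,161.5)
f=grab('wrist'); s=grab('scene'); d=grab('side'); np.savez('/tmp/s7',**s); np.savez('/tmp/d7',**d)
a=f['image']; b=cv2.resize(s['image'][140:320,200:360],(533,600),interpolation=cv2.INTER_CUBIC)
cv2.imwrite('pics/w7.png',cv2.resize(np.hstack([cv2.resize(a,(400,300)),cv2.resize(s['image'][160:280,200:360],(400,300),interpolation=cv2.INTER_CUBIC)]),(800,300))[:,:,::-1])
np.savez('/tmp/w7',**f)
```

```text
pose [442.9  90.9  22. ] [179.85  -0.54  28.08] t 22.3 F [14.   9.2 -4.6] w 0.176 grip 59.3
 shift(30mm, tool axes now) [ 4.97 -0.01  0.05] in target axes [ 4.97 -0.01 -0.  ] turn/.08 [ 0.03 -0.12 -0.  ]
```

View pics/w7.png

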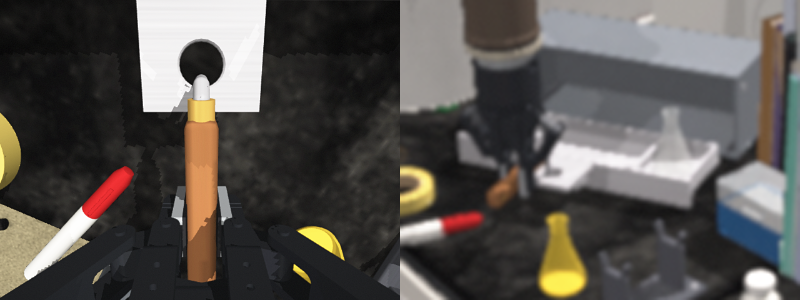

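The drawer is at its stop (17 N, no further motion), and the flask is upright in its right compartment. I'll centre the rod in the hole and lift out.

Emit:
drive_tool(plan="0 0.1 0 0 0 0 0; 0 0.15 0 0 0 0 0; 0 0.15 0 0 0 0 0; 0 0.05 0 0 0 0 0; 0 0 0 -0.2 0 0 0; 0 0 0 -0.4 0 0 0; 0 0 0 -0.6 0 0 0; 0 0 0 -0.8 0 0 0; 0 0 0 -0.8 0 0 0; 0 0 0 -0.8 0 0 0; 0 0 0 -0.6 0 0 0; 0 0 0 -0.1 0 0 0; 0 0 0 0 0 0 0")

```text
clock: 23.75
ee_pos: [449.0, 95.1, 150.2]
tcp_rot: [-180.0, -0.1, 28.0]
contact_force: [-0.0, -0.4, -1.0]
width: 0.174
grip_force: 60.1
```

Run:
```python
from h import *
go(468.6,-127.8,150,9.3)
w=grab('wrist'); np.savez('/tmp/w8',**w)
def handle(P,I,c):
    h=cv2.cvtColor(I,cv2.COLOR_RGB2HSV); m=(h[...,0]>5)&(h[...,0]<18)&(h[...,1]>110)&(h[...,2]>80)&(np.linalg.norm(P-c,axis=-1)<80)
    Q=P[m]; u,s_,vt=np.linalg.svd(Q-Q.mean(0),full_matrices=False); d=vt[0]*np.sign(vt[0][0]); t=(Q-Q.mean(0))@d
    print(len(Q),Q.mean(0).round(1),'yaw',np.degrees(np.arctan2(d[1],d[0])).round(1),'pitch',np.degrees(np.arcsin(d[2])).round(1),'ends',(Q.mean(0)+d*np.percentile(t,1)).round(0),(Q.mean(0)+d*np.percentile(t,99)).round(0))
p=read_state()['ee_pos']; c=p+[0,0,55]
for n in('wrist','scene','side'):
    f=w if n=='wrist' else grab(n); handle(cloud(f),f['image'],c)
f5=dict(np.load('/tmp/w5.npz')); print('ref');handle(cloud(f5),f5['image'],np.array([569.7,157.7,204.5]))
a=w['image'].astype(int); b=f5['image'].astype(int)
cv2.imwrite('pics/cmp.png',np.hstack([f5['image'][90:470,240:400],w['image'][90:470,240:400]])[:,:,::-1])
```

```text
pose [449.   95.1 150.2] [-1.7996e+02 -7.0000e-02  2.7990e+01] t 23.8 F [-0.  -0.4 -1. ] w 0.174 grip 60.1
 shift(30mm, tool axes now) [-2.91  6.87 -0.  ] in target axes [-0.56  7.44  0.01] turn/.08 [-0.01 -0.01  4.08]
12217 [462.  101.6 215.2] yaw 27.6 pitch -0.3 ends [419.  79. 215.] [496. 119. 215.]
92 [429.5  76.3 209.3] yaw 27.2 pitch -0.3 ends [401.  62. 209.] [496. 110. 209.]
275 [450.5 103.  206.5] yaw 26.8 pitch -0.2 ends [399.  77. 207.] [493. 124. 206.]
ref
7041 [572.5 158.7 214.1] yaw 28.2 pitch -1.2 ends [539. 141. 215.] [617. 182. 213.]
```

View pics/cmp.png

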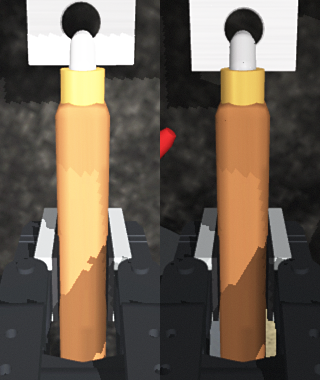

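The hook looks the same in the grip as before the pull. Returning it to the stand.

Emit:
drive_tool(plan="0 0 0 0 0 0 0.8; 0 0 0 0 0 0 0.8; 0 0 0 0 0 0 0.8; 0 0 0 0 0 0 0.8; 0 0 0 0 0 0 0.88; 0 -0.02 0.3 0 0 0 0; 0 -0.05 0.62 0 0 0 0; 0 -0.05 0.62 0 0 0 0; 0 -0.05 0.62 0 0 0 0; 0 -0.05 0.62 0 0 0 0; 0 -0.05 0.62 0 0 0 0; 0 -0.05 0.62 0 0 0 0; 0 -0.05 0.62 0 0 0 0; 0 -0.05 0.62 0 0 0 0; 0 -0.05 0.62 0 0 0 0; 0 -0.05 0.62 0 0 0 0; 0 -0.04 0.62 0 0 0 0; 0 0 0.32 0 0 0 0; 0 0 0 0 0 0 0")

```text
clock: 25.8
ee_pos: [468.1, -129.8, 149.5]
tcp_rot: [180.0, 0.0, 9.2]
contact_force: [0.0, -0.6, -0.9]
width: 0.177
grip_force: 60.0
```

Run:
```python
from h import *
go(468.6,-127.8,20.2,9.3)
```

```text
pose [ 468.1 -129.8  149.5] [1.7996e+02 3.0000e-02 9.1800e+00] t 25.8 F [ 0.  -0.6 -0.9] w 0.177 grip 60.0
 shift(30mm, tool axes now) [ 0.03 -0.07  4.31] in target axes [ 0.03 -0.06  4.31] turn/.08 [ 0.01  0.01 -0.03]
```

Emit:
drive_tool(plan="0 0.03 -0.06 0 0 0 -0.03; 0 0 0 0.4 0 0 0; 0 0 0 0.7 0 0 0; 0 0 0 0.8 0 0 0; 0 0 0 0.7 0 0 0; 0 0 0 0.5 0 0 0; 0 0 0 0.4 0 0 0; 0 0 0 0.3 0 0 0; 0 0 0 0.2 0 0 0; 0 0 0 0.15 0 0 0; 0 0 0 0.1 0 0 0; 0 0 0 0.05 0 0 0; 0 0 0 0 0 0 0; 0 0 0 0 0 0 0")

```text
clock: 27.2
ee_pos: [469.3, -126.2, 21.0]
tcp_rot: [180.0, -0.0, 9.4]
contact_force: [0.6, -0.3, -1.6]
width: 0.178
grip_force: 60.0
```

Run:
```python
from h import *
go(468.6,-127.8,20.2,9.3)
```

```text
pose [ 469.3 -126.2   21. ] [ 1.80e+02 -3.00e-02  9.41e+00] t 27.2 F [ 0.6 -0.3 -1.6] w 0.178 grip 60.0
 shift(30mm, tool axes now) [-0.03  0.05  0.03] in target axes [-0.03  0.05  0.03] turn/.08 [ 0.   -0.01  0.02]
```

Emit:
drive_tool(plan="0 -0.03 0.05 0.03 0 0 0; 0 0 0 0 0 0 0; 45 0 0 0 0 0 0; 45 0 0 0 0 0 0; 45 0 0 0 0 0 0; 45 0 0 0 0 0 0; 45 0 0 0 0 0 0; 45 0 0 0 0 0 0; 45 0 0 0 0 0 0; 45 0 0 -0.3 0 0 0; 45 0 0 -0.7 0 0 0; 45 0 0 -1 0 0 0; 45 0 0 -1 0 0 0; 45 0 0 -1 0 0 0; 45 0 0 -1 0 0 0; 45 0 0 -1 0 0 0; 45 0 0 -1 0 0 0; 45 0 0 -0.5 0 0 0; 45 0 0 0 0 0 0")

```text
clock: 29.1
ee_pos: [469.5, -128.4, 247.1]
tcp_rot: [180.0, -0.2, 9.4]
contact_force: [-0.6, -0.6, -0.5]
width: 0.525
grip_force: 0.0
```

```bash
cat >> h.py <<'E'
def handle(f,c,r=90):
    P=cloud(f);h=cv2.cvtColor(f['image'],cv2.COLOR_RGB2HSV); m=(h[...,0]>5)&(h[...,0]<18)&(h[...,1]>110)&(h[...,2]>80)&(np.linalg.norm(P-c,axis=-1)<r)&(P[...,2]>c[2]-30)
    Q=P[m]; print('handle',len(Q),Q.mean(0).round(1),np.percentile(Q[:,2],[2,50,98]).round(1),cv2.minAreaRect(Q[:,:2].astype(np.float32)))
def cyl(P,xy,r,z0,z1,R0=45):
    from scipy.optimize import least_squares
    q=P[(np.hypot(P[...,0]-xy[0],P[...,1]-xy[1])<R0)&(P[...,2]>z0)&(P[...,2]<z1)]
    if len(q)<15: return len(q),None
    return len(q),least_squares(lambda c:np.hypot(q[:,0]-c[0],q[:,1]-c[1])-r,xy,loss='soft_l1').x.round(1)
E
python3 - <<'E'
from h import *
go()
f=grab('wrist'); np.savez('/tmp/w9',**f); handle(f,np.array([468,-127,80]))
P=cloud(f)
for b in((367,-270),(515,-264)):print(cyl(P,b,21,12,58))
for n in('scene','side'):
    g=grab(n);np.savez('/tmp/9'+n,**g);P=cloud(g)
    for b in((367,-270),(515,-264)):print(n,cyl(P,b,21,12,58))
    handle(g,np.array([468,-127,80]))
print(read_state()['q'].round(0))
E
```

```text
pose [ 469.5 -128.4  247.1] [179.99  -0.22   9.39] t 29.1 F [-0.6 -0.6 -0.5] w 0.525 grip 0.0
 shift(30mm, tool axes now) [0. 0. 0.] in target axes [0. 0. 0.] turn/.08 [ 0.   -0.05 -0.  ]
handle 2309 [ 470.8 -127.7   85.2] [82.4 85.3 87. ] ((468.21392822265625, -127.6702880859375), (107.6950454711914, 15.94563102722168), 9.591137886047363)
(861, array([ 366.7, -270.5]))
(748, array([ 513.6, -264. ]))
scene (265, array([ 368.9, -271.5]))
scene (233, array([ 516.2, -264.9]))
handle 241 [ 466.6 -134.4   81.1] [69.3 82.6 88.5] ((470.2142333984375, -131.37698364257812), (119.7050552368164, 22.90439796447754), 10.971065521240234)
side (193, array([ 366.3, -269.8]))
side (169, array([ 513.5, -263.5]))
handle 243 [ 467.7 -122.2   77.2] [67.3 78.7 84.2] ((467.37493896484375, -124.96894836425781), (108.06359100341797, 19.96055030822754), 9.585675239562988)
[-40.  13.  60. 108. -12.  66. -56.]
```

The hook is back within 1 mm and lies as before. Next I turn to yaw 118 and hover over the right compartment.

Emit:
drive_tool(plan="85 0 0 -0.1 0 0 -1; 85 0 0 -0.1 0 0 -1; 85 0 0 -0.1 0 0 -1; 85 0 0 -0.1 0 0 -1; 85 0 0 -0.1 0 0 -1; 85 0 0 -0.1 0 0 -1; 85 0 0 -0.1 0 0 -1; 85 0 0 -0.1 0 0 -1; 85 0 0 -0.1 0 0 -1; 85 0 0 -0.1 0 0 -1; 85 0 0 0 0 0 -1; 85 0 0 0 0 0 -1; 85 0 0 0 0 0 -1; 85 0 0 0 0 0 -1; 85 0 0 0 0 0 -1; 85 0 0 0 0 0 -1; 85 0 0 0 0 0 -1; 85 0 0 0 0 0 -1; 85 0 0 0 0 0 -1; 85 0 0 0 0 0 -1")

```text
clock: 31.25
ee_pos: [467.6, -127.8, 273.6]
tcp_rot: [-179.9, -0.0, 101.3]
contact_force: [-0.5, -0.2, -0.1]
width: 0.997
grip_force: 0.0
```

Run:
```python
from h import *
go(654,74,280,117.9); print(read_state()['q'].round(0))
```

```text
pose [ 467.6 -127.8  273.6] [-1.7986e+02 -2.0000e-02  1.0125e+02] t 31.2 F [-0.5 -0.2 -0.1] w 0.997 grip 0.0
 shift(30mm, tool axes now) [ 5.38  7.4  -0.23] in target axes [ 3.04  8.64 -0.21] turn/.08 [-0.03 -0.01 -3.63]
[-29.   9.  44. 104.  -6.  70.  29.]
```

Emit:
drive_tool(plan="85 0 0 0 0 0 -0.91; 85 0 0 0 0 0 -0.91; 85 0 0 0 0 0 -0.91; 85 0 0 0 0 0 -0.91; 85 0.14 0.4 0 0 0 0; 85 0.28 0.79 0 0 0 0; 85 0.28 0.79 0 0 0 0; 85 0.28 0.79 0 0 0 0; 85 0.28 0.79 0 0 0 0; 85 0.28 0.79 0 0 0 0; 85 0.28 0.79 0 0 0 0; 85 0.28 0.79 0 0 0 0; 85 0.28 0.79 0 0 0 0; 85 0.28 0.79 0 0 0 0; 85 0.28 0.79 0 0 0 0; 85 0.14 0.4 0 0 0 0; 85 0 0 0 0 0 0")

```text
clock: 32.95
ee_pos: [657.1, 79.1, 273.1]
tcp_rot: [-179.9, -0.0, 118.0]
contact_force: [-0.3, -0.3, 0.3]
width: 0.994
grip_force: 0.0
```

Run:
```python
from h import *
go(654,74,280,117.9); print(read_state()['q'].round(0))
f=grab('wrist'); np.savez('/tmp/w10',**f); save(f,'w10.png')
```

```text
pose [657.1  79.1 273.1] [-1.7991e+02 -3.0000e-02  1.1798e+02] t 33.0 F [-0.3 -0.3  0.3] w 0.994 grip 0.0
 shift(30mm, tool axes now) [-0.1  -0.17 -0.23] in target axes [-0.1  -0.17 -0.23] turn/.08 [-0.02 -0.01  0.02]
[-34.  28.  36.  80. -17.  78.  31.]
```

View pics/w10.png

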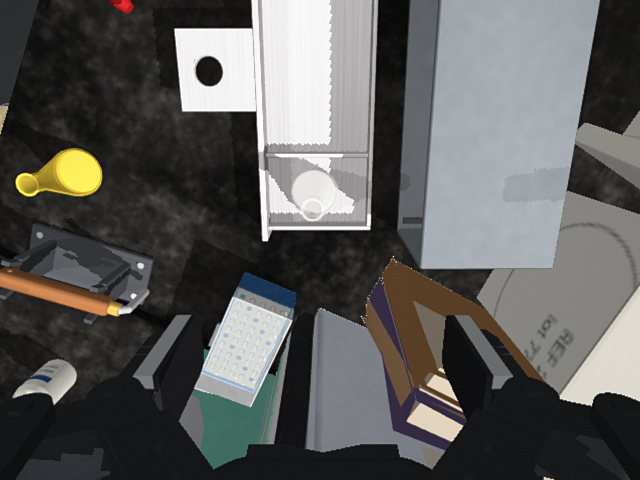

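The wrist view shows the drawer fully out, the flask in the right compartment with its mouth at (312,209) and base around (315,190), and the hole at (209,71).

Run:
```python
from h import *
f=dict(np.load('/tmp/w10.npz'))
print('mouth',ray(f,312,209,103).round(1),'base',ray(f,315,190,22).round(1),'hole',ray(f,209,71,44).round(1))
print('divider top mid',ray(f,318,155,33).round(1),'right wall',ray(f,318,229,36).round(1),'panel front',ray(f,263,160,44).round(1))
P=cloud(f); q=P[195:222,298:326].reshape(-1,3); print(np.nanpercentile(q[:,2],[5,50,95]))
q=q[(q[:,2]>85)&(q[:,2]<115)]; print('neck pts',len(q),q.mean(0) if len(q) else '')
```

```text
mouth [651.1  70.1 103. ] base [651.2  72.1  22. ] hole [512.9 127.8  44. ]
divider top mid [636.8 106.5  33. ] right wall [672.   39.6  36. ] panel front [591.3  78.2  44. ]
[ 19.31523607  81.97406948 105.26512079]
neck pts 356 [651.16138791  69.79747554 100.44550855]
```

Emit:
drive_tool(plan="60 -0.16 -0.31 0 0 0 0; 60 0 0 0.8 0 0 0; 60 0 0 1 0 0 0; 60 0 0 1 0 0 0; 60 0 0 1 0 0 0; 60 0 0 1 0 0 0; 60 0 0 1 0 0 0; 60 0 0 0.8 0 0 0; 60 0 0 0.5 0 0 0; 60 0 0 0.3 0 0 0; 60 0 0 0 0 0 0; 60 0 0 0 0 0 0", force=25)

```text
clock: 34.2
ee_pos: [651.0, 66.7, 53.9]
tcp_rot: [179.9, 0.0, 117.7]
contact_force: [0.1, -0.1, 0.6]
width: 0.705
grip_force: 0.0
```

Run:
```python
from h import *
go(651.2,70.5,41,117.9)
```

```text
pose [651.   66.7  53.9] [1.7992e+02 3.0000e-02 1.1775e+02] t 34.2 F [ 0.1 -0.1  0.6] w 0.705 grip 0.0
 shift(30mm, tool axes now) [0.11 0.07 0.43] in target axes [0.11 0.07 0.43] turn/.08 [ 0.02  0.01 -0.03]
```

Emit:
drive_tool(plan="60 0.11 0.07 0.2 0 0 0; 60 0 0 0.23 0 0 0; 60 0 0 0 0 0 0; 45 0 0 0 0 0 0; 40 0 0 0 0 0 0; 35 0 0 0 0 0 0; 30 0 0 0 0 0 0; 27 0 0 0 0 0 0; 25 0 0 0 0 0 0; 23 0 0 0 0 0 0; 21 0 0 0 0 0 0; 15 0 0 0 0 0 0; 10 0 0 0 0 0 0; 10 0 0 0 0 0 0; 10 0 0 0 0 0 0; 10 0 0 0 0 0 0; 10 0 0 0 0 0 0", force=25)

```text
clock: 35.9
ee_pos: [650.8, 71.0, 40.0]
tcp_rot: [180.0, 0.0, 117.8]
contact_force: [-0.2, -0.3, 1.6]
width: 0.224
grip_force: 24.1
```

Run:
```python
from h import *
go(600.6,174.8,None,117.9)
```

```text
pose [650.8  71.   40. ] [179.99   0.   117.77] t 35.9 F [-0.2 -0.3  1.6] w 0.224 grip 24.1
 shift(30mm, tool axes now) [ 3.84  0.13 -0.  ] in target axes [3.84 0.14 0.  ] turn/.08 [ 0.    0.   -0.03]
```

Emit:
drive_tool(plan="10 0 0 -0.2 0 0 0; 10 0 0 -0.4 0 0 0; 10 0 0 -0.4 0 0 0; 10 0 0 -0.33 0 0 0; 10 0.2 0 0 0 0 0; 10 0.4 0.02 0 0 0 0; 10 0.5 0.02 0 0 0 0; 10 0.5 0.02 0 0 0 0; 10 0.5 0.02 0 0 0 0; 10 0.5 0.02 0 0 0 0; 10 0.5 0.02 0 0 0 0; 10 0.4 0 0 0 0 0; 10 0.25 0 0 0 0 0; 10 0.09 0 0 0 0 0; 10 0 0 0 0 0 0; 10 0 0 0.4 0 0 0; 10 0 0 0.4 0 0 0; 10 0 0 0.3 0 0 0; 10 0 0 0.1 0 0 0; 10 0 0 0 0 0 0")

```text
clock: 37.9
ee_pos: [599.7, 174.1, 42.9]
tcp_rot: [-179.9, -0.0, 117.7]
contact_force: [-0.5, -0.9, -0.7]
width: 0.221
grip_force: 24.0
```

Run:
```python
from h import *
go(600.6,174.8,40,117.9)
```

```text
pose [599.7 174.1  42.9] [-179.91   -0.    117.75] t 37.9 F [-0.5 -0.9 -0.7] w 0.221 grip 24.0
 shift(30mm, tool axes now) [0.01 0.04 0.1 ] in target axes [0.01 0.04 0.1 ] turn/.08 [-0.02 -0.   -0.03]
```

Emit:
drive_tool(plan="10 0 0 0.06 0 0 0; 10 0 0 0.03 0 0 0; 10 0 0 0 0 0 0; 22 0 0 0 0 0 0; 25 0 0 0 0 0 0; 28 0 0 0 0 0 0; 32 0 0 0 0 0 0; 36 0 0 0 0 0 0; 40 0 0 0 0 0 0; 45 0 0 0 0 0 0; 50 0 0 0 0 0 0; 50 0 0 -0.3 0 0 0; 50 0 0 -0.6 0 0 0; 80 0 0 -1 0 0 0; 80 0 0 -1 0 0 0; 80 0 0 -1 0 0 0; 80 0 0 -1 0 0 0; 80 0 0 -1 0 0 0; 80 0 0 -1 0 0 0; 80 0 0 0 0 0 0")

```text
clock: 39.9
ee_pos: [602.5, 174.4, 253.2]
tcp_rot: [179.6, 0.1, 117.7]
contact_force: [0.1, -0.4, 0.4]
width: 0.935
grip_force: 0.0
```

Run:
```python
from h import *
go(547.3,275.6)
f=grab('wrist'); np.savez('/tmp/w11',**f); save(f,'w11.png'); I=f['image']
P=cloud(f)
q=P[(P[...,2]>60)&(P[...,2]<92)&(np.hypot(P[...,0]-547,P[...,1]-276)<45)]; print('beaker',len(q),cv2.minEnclosingCircle(q[:,:2].astype(np.float32)) if len(q) else '', np.percentile(q[:,2],[5,95]) if len(q) else '')
q=P[(P[...,2]>86)&(P[...,2]<112)&(np.hypot(P[...,0]-600,P[...,1]-175)<20)]; print('flask',len(q),q.mean(0).round(1),cv2.minEnclosingCircle(q[:,:2].astype(np.float32)))
g=grab('scene'); np.savez('/tmp/s11',**g);P=cloud(g)
for b in((367,-270),(515,-264)):print(cyl(P,b,21,12,58))
```

```text
pose [602.5 174.4 253.2] [1.7958e+02 6.0000e-02 1.1774e+02] t 39.9 F [ 0.1 -0.4  0.4] w 0.935 grip 0.0
 shift(30mm, tool axes now) [ 3.84 -0.06 -0.  ] in target axes [ 3.84 -0.06 -0.  ] turn/.08 [0.09 0.01 0.  ]
beaker 1618 ((551.4135131835938, 277.9656677246094), 27.067535400390625) [65.25642496 88.65200853]
flask 390 [600.7 173.2 100.9] ((600.5425415039062, 173.78201293945312), 10.235991477966309)
(270, array([ 369. , -271.2]))
(0, None)
```

View pics/w11.png

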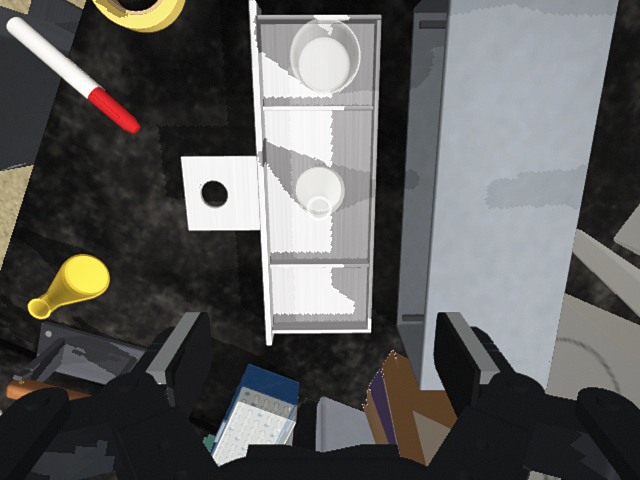

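The flask stands in the middle compartment (319,205) and the beaker in the left one at (325,55). Now the beaker.

Emit:
drive_tool(plan="84 0.4 0.02 0 0.09 0 -0.02; 84 0.7 0.02 0 0 0 0; 84 0.8 0.02 0 0 0 0; 84 0.8 0.02 0 0 0 0; 84 0.7 0.02 0 0 0 0; 84 0.45 0 0 0 0 0; 84 0 0 0.6 0 0 0; 84 0 0 1 0 0 0; 84 0 0 1 0 0 0; 84 0 0 1 0 0 0; 84 0 0 0.9 0 0 0; 84 0 0 0 0 0 0; 84 0 0 0 0 0 0")

```text
clock: 41.3
ee_pos: [547.7, 277.4, 113.1]
tcp_rot: [-179.5, 0.0, 117.9]
contact_force: [0.1, 0.4, 0.3]
width: 0.985
grip_force: 0.0
```

Run:
```python
from h import *
go(551.4,278,10,117.9)
s=read_state();print(s['q'].round(0))
f=grab('wrist');P=cloud(f)
q=P[(P[...,2]>60)&(P[...,2]<92)&(np.hypot(P[...,0]-551,P[...,1]-278)<33)]; print('beaker',len(q),cv2.minEnclosingCircle(q[:,:2].astype(np.float32)) if len(q) else '')
```

```text
pose [547.7 277.4 113.1] [-1.7951e+02  3.0000e-02  1.1785e+02] t 41.3 F [0.1 0.4 0.3] w 0.985 grip 0.0
 shift(30mm, tool axes now) [-0.04  0.15  3.44] in target axes [-0.04  0.12  3.44] turn/.08 [-0.11  0.01 -0.01]
[-54.  31.  33.  99. -20.  56.  14.]
beaker 4310 ((551.5484008789062, 277.81146240234375), 27.2294864654541)
```

Emit:
drive_tool(plan="84 -0.04 0.13 0 -0.1 0 0; 84 0 0 0.6 0 0 0; 84 0 0 0.9 0 0 0; 84 0 0 0.8 0 0 0; 84 0 0 0.6 0 0 0; 84 0 0 0.35 0 0 0; 84 0 0 0.19 0 0 0; 84 0 0 0 0 0 0; 80 0 0 0 0 0 0; 76 0 0 0 0 0 0; 72 0 0 0 0 0 0; 68 0 0 0 0 0 0; 64 0 0 0 0 0 0; 60 0 0 0 0 0 0; 57 0 0 0 0 0 0; 54 0 0 0 0 0 0; 50 0 0 0 0 0 0; 45 0 0 0 0 0 0; 45 0 0 0 0 0 0; 45 0 0 0 0 0 0", force=25)

```text
clock: 43.35
ee_pos: [552.1, 278.4, 10.0]
tcp_rot: [179.9, -0.0, 117.9]
contact_force: [-2.1, -0.4, 3.7]
width: 0.617
grip_force: 26.0
```

Run:
```python
from h import *
go(654,74,None,117.9)
```

```text
pose [552.1 278.4  10. ] [ 1.7995e+02 -1.0000e-02  1.1786e+02] t 43.4 F [-2.1 -0.4  3.7] w 0.617 grip 26.0
 shift(30mm, tool axes now) [-7.61 -0.18 -0.  ] in target axes [-7.61 -0.19 -0.  ] turn/.08 [ 0.01 -0.   -0.01]
```

Emit:
drive_tool(plan="45 0 0 -0.2 0 0 0; 45 0 0 -0.5 0 0 0; 45 0 0 -0.8 0 0 0; 45 0 0 -0.9 0 0 0; 45 0 0 -0.8 0 0 0; 45 0 0 -0.5 0 0 0; 45 0 0 -0.13 0 0 0; 45 -0.2 0 0 0 0 0; 45 -0.4 -0.02 0 0 0 0; 45 -0.7 -0.02 0 0 0 0; 45 -0.8 -0.02 0 0 0 0; 45 -0.8 -0.02 0 0 0 0; 45 -0.8 -0.02 0 0 0 0; 45 -0.8 -0.02 0 0 0 0; 45 -0.8 -0.02 0 0 0 0; 45 -0.8 -0.02 0 0 0 0; 45 -0.7 -0.02 0 0 0 0; 45 -0.5 0 0 0 0 0; 45 -0.31 0 0 0 0 0; 45 0 0 0 0 0 0")

```text
clock: 45.35
ee_pos: [654.1, 72.1, 124.3]
tcp_rot: [-180.0, 0.0, 117.7]
contact_force: [-0.6, 0.2, -0.6]
width: 0.618
grip_force: 26.4
```

Run:
```python
from h import *
go(653.5,73.5,10,117.9)
```

```text
pose [654.1  72.1 124.3] [-1.8000e+02  3.0000e-02  1.1774e+02] t 45.4 F [-0.6  0.2 -0.6] w 0.618 grip 26.4
 shift(30mm, tool axes now) [0.05 0.   3.81] in target axes [0.05 0.   3.81] turn/.08 [-0.    0.01 -0.03]
```

Emit:
drive_tool(plan="45 0.03 0 0.4 0 0 0; 45 0 0 0.8 0 0 0; 45 0 0 0.8 0 0 0; 45 0 0 0.7 0 0 0; 45 0 0 0.5 0 0 0; 45 0 0 0.3 0 0 0; 45 0 0 0.15 0 0 0; 45 0 0 0.08 0 0 0; 45 0 0 0 0 0 0; 45 0 0 0 0 0 0")

```text
clock: 46.35
ee_pos: [654.1, 74.8, 13.6]
tcp_rot: [179.9, 0.0, 117.9]
contact_force: [0.1, 1.0, -0.5]
width: 0.62
grip_force: 26.4
```

Run:
```python
from h import *
go(653.5,73.5,10,117.9)
```

```text
pose [654.1  74.8  13.6] [1.7989e+02 2.0000e-02 1.1786e+02] t 46.4 F [ 0.1  1.  -0.5] w 0.62 grip 26.4
 shift(30mm, tool axes now) [-0.03 -0.04  0.12] in target axes [-0.03 -0.04  0.12] turn/.08 [ 0.03  0.   -0.01]
```

Emit:
drive_tool(plan="45 -0.02 0 0.07 0 0 0; 45 0 0 0.05 0 0 0; 45 0 0 0 0 0 0; 56 0 0 0 0 0 0; 59 0 0 0 0 0 0; 62 0 0 0 0 0 0; 66 0 0 0 0 0 0; 70 0 0 0 0 0 0; 75 0 0 0 0 0 0; 80 0 0 0 0 0 0; 84 0 0 0 0 0 0; 84 0 0 -0.2 0 0 0; 84 0 0 -0.5 0 0 0; 84 0 0 -0.9 0 0 0; 84 0 0 -1 0 0 0; 84 0 0 -1 0 0 0; 84 0 0 -1 0 0 0; 84 0 0 -0.8 0 0 0; 84 0 0 0 0 0 0; 84 0 0 0 0 0 0")

```text
clock: 48.35
ee_pos: [654.1, 74.2, 172.7]
tcp_rot: [179.8, 0.0, 117.9]
contact_force: [0.8, 0.0, -0.5]
width: 0.982
grip_force: 0.0
```

Run:
```python
from h import *
go(600.7,173.5,170,117.9)
f=grab('wrist');P=cloud(f); np.savez('/tmp/w12',**f)
q=P[(P[...,2]>86)&(P[...,2]<112)&(np.hypot(P[...,0]-600,P[...,1]-175)<20)]; print('flask',len(q),q.mean(0).round(1),cv2.minEnclosingCircle(q[:,:2].astype(np.float32)))
q=P[(P[...,2]>75)&(P[...,2]<95)&(np.hypot(P[...,0]-654,P[...,1]-74)<36)]; print('beaker',len(q),cv2.minEnclosingCircle(q[:,:2].astype(np.float32)) if len(q) else '')
```

```text
pose [654.1  74.2 172.7] [1.7984e+02 2.0000e-02 1.1786e+02] t 48.4 F [ 0.8  0.  -0.5] w 0.982 grip 0.0
 shift(30mm, tool axes now) [ 3.76 -0.03  0.09] in target axes [ 3.76 -0.02  0.09] turn/.08 [ 0.03  0.   -0.01]
flask 853 [600.4 175.1 102.1] ((600.7059936523438, 174.1837158203125), 10.388714790344238)
beaker 1740 ((653.9066772460938, 73.6772232055664), 27.146696090698242)
```

Emit:
drive_tool(plan="60 0.4 -0.02 0 0 0 0; 60 0.8 0 0 0 0 0; 60 0.8 0 0 0 0 0; 60 0.8 0 0 0 0 0; 60 0.6 0 0 0 0 0; 60 0.37 0 0 0 0 0; 60 0 0 0 0 0 0; 60 0 0 0 0 0 0; 60 0 0 0 0 0 0; 60 0 0 0.5 0 0 0; 60 0 0 0.9 0 0 0; 60 0 0 0.9 0 0 0; 60 0 0 0.8 0 0 0; 60 0 0 0.5 0 0 0; 60 0 0 0.3 0 0 0; 60 0 0 0.1 0 0 0; 60 0 0 0 0 0 0; 60 0 0 0 0 0 0")

```text
clock: 50.2
ee_pos: [601.2, 174.1, 52.2]
tcp_rot: [179.9, 0.0, 117.9]
contact_force: [0.0, 0.2, 0.8]
width: 0.703
grip_force: 0.0
```

Run:
```python
from h import *
go(600.7,174.2,40,117.9)
```

```text
pose [601.2 174.1  52.2] [1.7986e+02 1.0000e-02 1.1786e+02] t 50.2 F [0.  0.2 0.8] w 0.703 grip 0.0
 shift(30mm, tool axes now) [ 0.01 -0.01  0.41] in target axes [ 0.01 -0.01  0.41] turn/.08 [ 0.03  0.   -0.01]
```

Emit:
drive_tool(plan="60 0.01 -0.01 0.2 0.03 0 0; 60 0 0 0.2 0 0 0; 50 0 0 0 0 0 0; 45 0 0 0 0 0 0; 40 0 0 0 0 0 0; 35 0 0 0 0 0 0; 30 0 0 0 0 0 0; 27 0 0 0 0 0 0; 25 0 0 0 0 0 0; 23 0 0 0 0 0 0; 21 0 0 0 0 0 0; 15 0 0 0 0 0 0; 10 0 0 0 0 0 0; 10 0 0 0 0 0 0; 10 0 0 0 0 0 0; 10 0 0 0 0 0 0; 10 0 0 -0.2 0 0 0; 10 0 0 -0.4 0 0 0; 10 0 0 -0.4 0 0 0; 10 0 0 -0.33 0 0 0", force=25)

```text
clock: 52.2
ee_pos: [600.7, 174.2, 80.9]
tcp_rot: [-180.0, 0.0, 117.9]
contact_force: [0.0, -0.3, 0.2]
width: 0.221
grip_force: 23.4
```

Run:
```python
from h import *
go(547.5,276,40,117.9)
```

```text
pose [600.7 174.2  80.9] [-1.7999e+02  1.0000e-02  1.1786e+02] t 52.2 F [ 0.  -0.3  0.2] w 0.221 grip 23.4
 shift(30mm, tool axes now) [3.83 0.02 1.36] in target axes [3.83 0.02 1.36] turn/.08 [-0.    0.   -0.01]
```

Emit:
drive_tool(plan="10 0.2 0 0 0 0 0; 10 0.4 0.02 0 0 0 0; 10 0.5 0 0 0 0 0; 10 0.5 0 0 0 0 0; 10 0.5 0 0 0 0 0; 10 0.5 0 0 0 0 0; 10 0.5 0 0 0 0 0; 10 0.4 0 0 0 0 0; 10 0.25 0 0 0 0 0; 10 0.08 0 0 0 0 0; 10 0 0 0 0 0 0; 10 0 0 0.4 0 0 0; 10 0 0 0.4 0 0 0; 10 0 0 0.3 0 0 0; 10 0 0 0.1 0 0 0; 10 0 0 0.05 0 0 0; 10 0 0 0 0 0 0; 10 0 0 0 0 0 0")

```text
clock: 54.0
ee_pos: [547.2, 276.0, 42.0]
tcp_rot: [-179.9, 0.0, 117.9]
contact_force: [0.7, -0.5, -0.5]
width: 0.225
grip_force: 23.4
```

Run:
```python
from h import *
go(547.5,276,40,117.9)
```

```text
pose [547.2 276.   42. ] [-179.94    0.    117.86] t 54.0 F [ 0.7 -0.5 -0.5] w 0.225 grip 23.4
 shift(30mm, tool axes now) [-0.01  0.01  0.07] in target axes [-0.01  0.01  0.07] turn/.08 [-0.01  0.   -0.01]
```

Emit:
drive_tool(plan="10 0 0 0.06 0 0 0; 10 0 0 0 0 0 0; 22 0 0 0 0 0 0; 25 0 0 0 0 0 0; 28 0 0 0 0 0 0; 32 0 0 0 0 0 0; 36 0 0 0 0 0 0; 40 0 0 0 0 0 0; 45 0 0 0 0 0 0; 50 0 0 0 0 0 0; 50 0 0 -0.3 0 0 0; 50 0 0 -0.6 0 0 0; 60 0 0 -1 0 0 0; 60 0 0 -1 0 0 0; 60 0 0 -1 0 0 0; 60 0 0 -1 0 0 0; 60 0 0 -1 0 0 0; 60 0 0 -1 0 0 0; 60 0 0 0 0 0 0")

```text
clock: 55.9
ee_pos: [549.4, 276.5, 251.9]
tcp_rot: [179.7, -0.0, 117.8]
contact_force: [0.3, 0.5, 0.2]
width: 0.699
grip_force: 0.0
```

```bash
cat >> h.py <<'E'
def bottles(f):
    "caps: points z 72-95 on bench right region, clustered"
    P=cloud(f); I=f['image'].astype(int)
    m=(P[...,2]>15)&(P[...,2]<95)&(P[...,0]>280)&(P[...,0]<640)&(P[...,1]<-165)&(P[...,1]>-450)&(I.min(-1)>110)
    k,l,st,c=cv2.connectedComponentsWithStats(m.astype(np.uint8))
    for j in range(1,k):
        if st[j,4]>60:
            q=P[l==j]; b=np.median(q[:,:2],0); print(' blob',st[j].tolist(),b.round(0),'zmax',np.percentile(q[:,2],98).round(0),cyl(P,b,21,12,58))
E
python3 - <<'E'
from h import *
go(440,-200,250,75)
print(read_state()['q'].round(0))
for n in('scene','side'):
    f=grab(n); print(n); bottles(f); np.savez('/tmp/13'+n,**f)
    P=cloud(f); q=P[(P[...,2]>86)&(P[...,2]<112)&(np.hypot(P[...,0]-547.5,P[...,1]-276)<20)]; print('flask',len(q),q.mean(0).round(1) if len(q) else '')
E
```

```text
pose [549.4 276.5 251.9] [ 1.7967e+02 -2.0000e-02  1.1784e+02] t 55.9 F [0.3 0.5 0.2] w 0.699 grip 0.0
 shift(30mm, tool axes now) [-12.34 -10.64  -0.  ] in target axes [-16.29   0.59   0.06] turn/.08 [ 0.07 -0.03  9.35]
[-57.  24.  37.  89. -15.  72.  10.]
scene
 blob [357, 244, 20, 35, 450] [ 622. -231.] zmax 93.0 (313, array([ 608. , -232.5]))
 blob [330, 277, 17, 32, 415] [ 469. -300.] zmax 89.0 (262, array([ 478.4, -288.6]))
 blob [291, 291, 18, 32, 453] [ 361. -284.] zmax 88.0 (272, array([ 368.9, -271.4]))
flask 42 [547.5 271.4  97.1]
side
 blob [360, 209, 14, 25, 261] [ 476. -273.] zmax 84.0 (184, array([ 476.4, -287.1]))
 blob [395, 214, 14, 25, 264] [ 368. -256.] zmax 84.0 (194, array([ 366.4, -270.2]))
flask 78 [545.9 275.8  97.6]
```

Bottle 2 was knocked to about (477,-288); bottle 1 is still at (367,-271). Heading to bottle 2.

Emit:
drive_tool(plan="80 -0.4 -0.28 0 0.07 0 0; 80 -0.8 -0.56 0 0 0 0; 80 -0.8 -0.56 0 0 0 0; 80 -0.8 -0.56 0 0 0 0; 80 -0.8 -0.56 0 0 0 0; 80 -0.8 -0.56 0 0 0 0; 80 -0.8 -0.56 0 0 0 0; 80 -0.8 -0.56 0 0 0 0; 80 -0.8 -0.56 0 0 0 0; 80 -0.8 -0.56 0 0 0 0; 80 -0.8 -0.56 0 0 0 0; 80 -0.8 -0.56 0 0 0 0; 80 -0.8 -0.56 0 0 0 0; 80 -0.8 -0.56 0 0 0 0; 80 -0.8 -0.56 0 0 0 0; 80 -0.8 -0.56 0 0 0 0; 80 -0.8 -0.56 0 0 0 0; 80 -0.8 -0.56 0 0 0 0; 80 -0.8 -0.56 0 0 0 0; 80 -0.6 -0.42 0 0 0 0")

```text
clock: 58.0
ee_pos: [474.8, -285.7, 248.2]
tcp_rot: [-179.5, -0.1, 117.7]
contact_force: [0.5, -0.5, -0.7]
width: 0.933
grip_force: 0.0
```

Run:
```python
from h import *
go(477.2,-287.7,100,117.9); print(read_state()['q'].round(0))
f=grab('wrist');bottles(f);f=grab('side');bottles(f)
```

```text
pose [ 474.8 -285.7  248.2] [-1.7948e+02 -8.0000e-02  1.1773e+02] t 58.0 F [ 0.5 -0.5 -0.7] w 0.933 grip 0.0
 shift(30mm, tool axes now) [-0.1   0.08  4.94] in target axes [-0.1   0.04  4.94] turn/.08 [-0.11 -0.02 -0.04]
[-10.  20.  48.  98. -15.  69.  69.]
 blob [197, 100, 58, 50, 2250] [ 373. -266.] zmax 88.0 (464, array([ 366.7, -270.4]))
 blob [536, 160, 27, 15, 246] [ 632. -169.] zmax 87.0 (2275, array([ 637.4, -173.2]))
 blob [460, 167, 80, 100, 3438] [ 620. -225.] zmax 94.0 (2010, array([ 634.5, -223.2]))
 blob [303, 172, 46, 52, 1817] [ 473. -281.] zmax 88.0 (327, array([ 476.4, -287.7]))
 blob [432, 273, 25, 39, 244] [ 620. -314.] zmax 93.0 (1569, array([ 634.4, -308.8]))
 blob [360, 209, 14, 25, 261] [ 476. -273.] zmax 84.0 (180, array([ 476. , -287.3]))
 blob [395, 214, 14, 25, 270] [ 368. -256.] zmax 84.0 (196, array([ 366.2, -269.9]))
```

Emit:
drive_tool(plan="84 -0.09 0.05 0 -0.1 0 -0.03; 84 0 0 0.8 0 0 0; 84 0 0 1 0 0 0; 84 0 0 1 0 0 0; 84 0 0 1 0 0 0; 84 0 0 0.8 0 0 0; 84 0 0 0.4 0 0 0; 84 0 0 0 0 0 0; 84 0 0 0 0 0 0")

```text
clock: 59.0
ee_pos: [480.3, -285.1, 99.8]
tcp_rot: [179.9, 0.0, 118.0]
contact_force: [-0.4, 0.5, 0.3]
width: 0.983
grip_force: 0.0
```

Run:
```python
from h import *
go(476.8,-287.7,-8,117.9)
```

```text
pose [ 480.3 -285.1   99.8] [1.7993e+02 2.0000e-02 1.1802e+02] t 59.0 F [-0.4  0.5  0.3] w 0.983 grip 0.0
 shift(30mm, tool axes now) [-0.02 -0.15  3.59] in target axes [-0.02 -0.14  3.59] turn/.08 [0.02 0.   0.03]
```

Emit:
drive_tool(plan="84 -0.02 -0.14 0.3 0.02 0 0.03; 84 0 0 0.8 0 0 0; 84 0 0 0.8 0 0 0; 84 0 0 0.7 0 0 0; 84 0 0 0.5 0 0 0; 84 0 0 0.35 0 0 0; 84 0 0 0.14 0 0 0; 84 0 0 0 0 0 0; 75 0 0 0 0 0 0; 68 0 0 0 0 0 0; 62 0 0 0 0 0 0; 56 0 0 0 0 0 0; 52 0 0 0 0 0 0; 48 0 0 0 0 0 0; 45 0 0 0 0 0 0; 42 0 0 0 0 0 0; 36 0 0 0 0 0 0; 32 0 0 0 0 0 0; 32 0 0 0 0 0 0; 32 0 0 0 0 0 0", force=40)

```text
clock: 61.0
ee_pos: [476.5, -287.6, -8.4]
tcp_rot: [-180.0, 0.0, 117.9]
contact_force: [-0.5, 1.4, 5.8]
width: 0.471
grip_force: 40.3
```

Run:
```python
from h import *
go(617.5,142,200,117.9)
for n in('scene','side'):
    P=cloud(grab(n)); 
    for z in range(10,100,10):
        q=P[(P[...,2]>z)&(P[...,2]<z+10)&(np.hypot(P[...,0]-477,P[...,1]+288)<60)&~(np.hypot(P[...,0]-477,P[...,1]+288)<24)]
        print(n,z,len(q),end='; ')
```

```text
pose [ 476.5 -287.6   -8.4] [-1.7997e+02  1.0000e-02  1.1786e+02] t 61.0 F [-0.5  1.4  5.8] w 0.471 grip 40.3
 shift(30mm, tool axes now) [10.46 10.84 -6.95] in target axes [10.46 10.85 -6.95] turn/.08 [-0.01  0.   -0.01]
scene 10 7; scene 20 2; scene 30 18; scene 40 28; scene 50 36; scene 60 29; scene 70 27; scene 80 62; scene 90 55; side 10 4; side 20 12; side 30 20; side 40 36; side 50 30; side 60 32; side 70 55; side 80 78; side 90 71;
```

Emit:
drive_tool(plan="32 0 0 -0.2 0 0 0; 32 0 0 -0.5 0 0 0; 32 0 0 -0.8 0 0 0; 32 0 0 -0.9 0 0 0; 32 0 0 -0.9 0 0 0; 32 0 0 -0.8 0 0 0; 32 0 0 -0.5 0 0 0; 32 0 0 -0.1 0 0 0; 32 0.2 0.17 0 0 0 0; 32 0.4 0.34 0 0 0 0; 32 0.6 0.5 0 0 0 0; 32 0.7 0.59 0 0 0 0; 32 0.7 0.59 0 0 0 0; 32 0.7 0.59 0 0 0 0; 32 0.7 0.59 0 0 0 0; 32 0.7 0.59 0 0 0 0; 32 0.7 0.59 0 0 0 0; 32 0.7 0.59 0 0 0 0; 32 0.7 0.59 0 0 0 0; 32 0.7 0.59 0 0 0 0")

```text
clock: 63.1
ee_pos: [537.9, 1.8, 131.2]
tcp_rot: [-179.8, -0.1, 117.9]
contact_force: [0.4, 0.2, -2.8]
width: 0.471
grip_force: 40.8
```

Emit:
drive_tool(plan="32 0.7 0.59 0 0 0 0; 32 0.7 0.59 0 0 0 0; 32 0.7 0.59 0 0 0 0; 32 0.7 0.59 0 0 0 0; 32 0.7 0.59 0 0 0 0; 32 0.6 0.5 0 0 0 0; 32 0.6 0.5 0 0 0 0; 32 0.4 0.34 0 0 0 0; 32 0.29 0.27 0 0 0 0; 32 0 0 0 0 0 0; 32 0 0 0 0 0 0")

```text
clock: 64.2
ee_pos: [584.1, 205.7, 131.9]
tcp_rot: [-179.9, 0.0, 117.8]
contact_force: [-0.0, -0.6, -1.5]
width: 0.47
grip_force: 40.8
```

Run:
```python
from h import *
go(583.9,206.6,10,117.9)
f=grab('wrist'); np.savez('/tmp/w14',**f);P=cloud(f)
q=P[(P[...,2]>86)&(P[...,2]<112)&(np.hypot(P[...,0]-547.5,P[...,1]-276)<22)]; print('flask',len(q),q.mean(0).round(1) if len(q) else '')
```

```text
pose [584.1 205.7 131.9] [-1.7991e+02  4.0000e-02  1.1782e+02] t 64.2 F [-0.  -0.6 -1.5] w 0.47 grip 40.8
 shift(30mm, tool axes now) [0.03 0.01 4.06] in target axes [0.03 0.01 4.06] turn/.08 [-0.02  0.01 -0.02]
flask 972 [546.7 275.8 103.1]
```

Emit:
drive_tool(plan="32 0.03 0.01 0.3 0 0 0; 32 0 0 0.6 0 0 0; 32 0 0 0.8 0 0 0; 32 0 0 0.8 0 0 0; 32 0 0 0.7 0 0 0; 32 0 0 0.4 0 0 0; 32 0 0 0.25 0 0 0; 32 0 0 0.1 0 0 0; 32 0 0 0.05 0 0 0; 32 0 0 0 0 0 0; 32 0 0 0 0 0 0; 32 0 0 0 0 0 0")

```text
clock: 65.45
ee_pos: [584.4, 208.0, 12.7]
tcp_rot: [180.0, -0.0, 117.9]
contact_force: [0.1, -0.6, -2.7]
width: 0.472
grip_force: 40.8
```

Run:
```python
from h import *
go(583.9,206.6,9.6,117.9)
```

```text
pose [584.4 208.   12.7] [179.99  -0.   117.87] t 65.5 F [ 0.1 -0.6 -2.7] w 0.472 grip 40.8
 shift(30mm, tool axes now) [-0.03 -0.04  0.1 ] in target axes [-0.03 -0.04  0.1 ] turn/.08 [ 0.   -0.   -0.01]
```

Emit:
drive_tool(plan="32 0 0 0.06 0 0 0; 32 0 0 0.04 0 0 0; 32 0 0 0 0 0 0; 43 0 0 0 0 0 0; 46 0 0 0 0 0 0; 49 0 0 0 0 0 0; 53 0 0 0 0 0 0; 58 0 0 0 0 0 0; 64 0 0 0 0 0 0; 70 0 0 0 0 0 0; 75 0 0 0 0 0 0; 75 0 0 -0.3 0 0 0; 75 0 0 -0.7 0 0 0; 75 0 0 -1 0 0 0; 75 0 0 -1 0 0 0; 75 0 0 -1 0 0 0; 75 0 0 -1 0 0 0; 75 0 0 -1 0 0 0; 75 0 0 -0.5 0 0 0; 75 0 0 0 0 0 0")

```text
clock: 67.45
ee_pos: [585.5, 207.9, 206.6]
tcp_rot: [179.8, 0.0, 117.9]
contact_force: [0.0, 0.1, 0.7]
width: 0.88
grip_force: 0.0
```

Run:
```python
from h import *
for n in('scene','side'):
    f=grab(n);print(n);bottles(f);P=cloud(f);print('placed',cyl(P,(584,207),21,45,76,30))
go(366.6,-270.4,200,117.9)
```

```text
scene
 blob [356, 243, 21, 36, 464] [ 623. -230.] zmax 92.0 (322, array([ 636.9, -228.7]))
 blob [291, 291, 18, 32, 451] [ 361. -284.] zmax 88.0 (267, array([ 369.2, -271.3]))
placed (125, array([587.5, 207. ]))
side
 blob [395, 214, 14, 25, 267] [ 368. -256.] zmax 84.0 (193, array([ 366.3, -270.2]))
placed (191, array([583.8, 208. ]))
pose [583.8 207.9 203.6] [-1.7993e+02 -2.0000e-02  1.1788e+02] t 67.5 F [ 0.9 -0.2  0.6] w 0.881 grip 0.0
 shift(30mm, tool axes now) [-10.71 -13.85   0.13] in target axes [-10.7  -13.86   0.12] turn/.08 [-0.02 -0.   -0.01]
```

Emit:
drive_tool(plan="84 -0.27 -0.35 0 0 0 0; 84 -0.56 -0.73 0 0 0 0; 84 -0.56 -0.73 0 0 0 0; 84 -0.56 -0.73 0 0 0 0; 84 -0.56 -0.73 0 0 0 0; 84 -0.56 -0.73 0 0 0 0; 84 -0.56 -0.73 0 0 0 0; 84 -0.56 -0.73 0 0 0 0; 84 -0.56 -0.73 0 0 0 0; 84 -0.56 -0.73 0 0 0 0; 84 -0.56 -0.73 0 0 0 0; 84 -0.56 -0.73 0 0 0 0; 84 -0.56 -0.73 0 0 0 0; 84 -0.56 -0.73 0 0 0 0; 84 -0.56 -0.73 0 0 0 0; 84 -0.56 -0.73 0 0 0 0; 84 -0.56 -0.73 0 0 0 0; 84 -0.56 -0.73 0 0 0 0; 84 -0.56 -0.73 0 0 0 0; 84 -0.36 -0.37 0 0 0 0")

```text
clock: 69.55
ee_pos: [363.8, -272.1, 203.5]
tcp_rot: [-179.9, -0.1, 117.7]
contact_force: [-0.8, 1.4, -0.3]
width: 0.979
grip_force: 0.0
```

Run:
```python
from h import *
go(366.6,-270.4,100,117.9); print(read_state()['q'].round(0))
f=grab('wrist');bottles(f);f=grab('side');bottles(f)
```

```text
pose [ 363.8 -272.1  203.5] [-1.7988e+02 -8.0000e-02  1.1771e+02] t 69.5 F [-0.8  1.4 -0.3] w 0.979 grip 0.0
 shift(30mm, tool axes now) [0.   0.12 3.45] in target axes [0.01 0.11 3.45] turn/.08 [-0.03 -0.02 -0.04]
[-18.  11.  58. 115. -11.  60.  72.]
 blob [302, 176, 52, 60, 2342] [ 363. -264.] zmax 88.0 (443, array([ 366.8, -270.6]))
 blob [560, 242, 80, 119, 5547] [ 620. -233.] zmax 93.0 (3814, array([ 634.8, -229.8]))
 blob [527, 348, 48, 54, 442] [ 620. -314.] zmax 89.0 (2223, array([ 636.7, -298.3]))
 blob [395, 214, 14, 25, 266] [ 368. -256.] zmax 84.0 (186, array([ 366.2, -270.3]))
```

Emit:
drive_tool(plan="84 0 0.11 0.3 -0.03 0 -0.03; 84 0 0 0.8 0 0 0; 84 0 0 0.9 0 0 0; 84 0 0 0.8 0 0 0; 84 0 0 0.5 0 0 0; 84 0 0 0.2 0 0 0; 84 0 0 0 0 0 0; 84 0 0 0 0 0 0")

```text
clock: 70.45
ee_pos: [370.1, -268.7, 99.8]
tcp_rot: [179.9, 0.0, 118.0]
contact_force: [0.7, 0.1, -0.2]
width: 0.984
grip_force: 0.0
```

Run:
```python
from h import *
go(366.6,-270.4,-8,117.9)
```

```text
pose [ 370.1 -268.7   99.8] [1.7990e+02 1.0000e-02 1.1803e+02] t 70.5 F [ 0.7  0.1 -0.2] w 0.984 grip 0.0
 shift(30mm, tool axes now) [ 0.01 -0.14  3.59] in target axes [ 0.01 -0.13  3.59] turn/.08 [0.02 0.   0.03]
```

Emit:
drive_tool(plan="84 0 -0.13 0.3 0.02 0 0.03; 84 0 0 0.8 0 0 0; 84 0 0 0.8 0 0 0; 84 0 0 0.7 0 0 0; 84 0 0 0.5 0 0 0; 84 0 0 0.35 0 0 0; 84 0 0 0.14 0 0 0; 84 0 0 0 0 0 0; 75 0 0 0 0 0 0; 68 0 0 0 0 0 0; 62 0 0 0 0 0 0; 56 0 0 0 0 0 0; 52 0 0 0 0 0 0; 48 0 0 0 0 0 0; 45 0 0 0 0 0 0; 42 0 0 0 0 0 0; 36 0 0 0 0 0 0; 32 0 0 0 0 0 0; 32 0 0 0 0 0 0; 32 0 0 0 0 0 0", force=40)

```text
clock: 72.45
ee_pos: [366.7, -270.7, -8.0]
tcp_rot: [180.0, 0.0, 117.9]
contact_force: [0.5, 2.2, 5.4]
width: 0.473
grip_force: 39.5
```

Run:
```python
from h import *
go(617.5,143,132.5,117.9)
```

```text
pose [ 366.7 -270.7   -8. ] [179.96   0.   117.87] t 72.5 F [0.5 2.2 5.4] w 0.473 grip 39.5
 shift(30mm, tool axes now) [ 8.28 13.84 -4.67] in target axes [ 8.28 13.84 -4.68] turn/.08 [ 0.01  0.   -0.01]
```

Emit:
drive_tool(plan="32 0 0 -0.2 0 0 0; 32 0 0 -0.5 0 0 0; 32 0 0 -0.8 0 0 0; 32 0 0 -0.9 0 0 0; 32 0 0 -0.9 0 0 0; 32 0 0 -0.8 0 0 0; 32 0 0 -0.5 0 0 0; 32 0 0 -0.1 0 0 0; 32 0.12 0.2 0 0 0 0; 32 0.24 0.4 0 0 0 0; 32 0.36 0.6 0 0 0 0; 32 0.42 0.7 0 0 0 0; 32 0.42 0.7 0 0 0 0; 32 0.42 0.7 0 0 0 0; 32 0.42 0.7 0 0 0 0; 32 0.42 0.7 0 0 0 0; 32 0.42 0.7 0 0 0 0; 32 0.42 0.7 0 0 0 0; 32 0.42 0.7 0 0 0 0; 32 0.42 0.7 0 0 0 0")

```text
clock: 74.45
ee_pos: [501.6, -44.6, 131.4]
tcp_rot: [-179.9, -0.1, 117.9]
contact_force: [0.4, -0.8, -3.1]
width: 0.472
grip_force: 41.1
```

Emit:
drive_tool(plan="32 0.42 0.7 0 0 0 0; 32 0.42 0.7 0 0 0 0; 32 0.42 0.7 0 0 0 0; 32 0.42 0.7 0 0 0 0; 32 0.42 0.7 0 0 0 0; 32 0.42 0.7 0 0 0 0; 32 0.42 0.7 0 0 0 0; 32 0.36 0.6 0 0 0 0; 32 0.24 0.4 0 0 0 0; 32 0.12 0.2 0 0 0 0; 32 0.1 0.2 0 0 0 0; 32 0 0 0 0 0 0; 32 0 0 0 0 0 0")

```text
clock: 75.75
ee_pos: [616.3, 140.8, 132.8]
tcp_rot: [-180.0, 0.0, 117.8]
contact_force: [-0.1, 0.6, -3.4]
width: 0.469
grip_force: 41.0
```

Run:
```python
from h import *
go(617.5,143,10,117.9)
```

```text
pose [616.3 140.8 132.8] [-1.7998e+02  1.0000e-02  1.1780e+02] t 75.8 F [-0.1  0.6 -3.4] w 0.469 grip 41.0
 shift(30mm, tool axes now) [0.05 0.07 4.09] in target axes [0.05 0.07 4.09] turn/.08 [-0.    0.   -0.02]
```

Emit:
drive_tool(plan="32 0.03 0.06 0.3 0 0 0; 32 0 0 0.6 0 0 0; 32 0 0 0.8 0 0 0; 32 0 0 0.8 0 0 0; 32 0 0 0.7 0 0 0; 32 0 0 0.4 0 0 0; 32 0 0 0.25 0 0 0; 32 0 0 0.1 0 0 0; 32 0 0 0.08 0 0 0; 32 0 0 0 0 0 0; 32 0 0 0 0 0 0; 32 0 0 0 0 0 0")

```text
clock: 76.95
ee_pos: [618.1, 143.5, 12.5]
tcp_rot: [179.9, 0.0, 117.9]
contact_force: [0.4, -0.1, -3.3]
width: 0.466
grip_force: 41.0
```

Run:
```python
from h import *
go(617.5,143,10,117.9)
```

```text
pose [618.1 143.5  12.5] [179.95   0.   117.87] t 77.0 F [ 0.4 -0.1 -3.3] w 0.466 grip 41.0
 shift(30mm, tool axes now) [-0.01 -0.03  0.08] in target axes [-0.01 -0.03  0.08] turn/.08 [ 0.01  0.   -0.01]
```

Emit:
drive_tool(plan="32 0 0 0.05 0 0 0; 32 0 0 0.03 0 0 0; 32 0 0 0 0 0 0; 43 0 0 0 0 0 0; 46 0 0 0 0 0 0; 49 0 0 0 0 0 0; 53 0 0 0 0 0 0; 58 0 0 0 0 0 0; 64 0 0 0 0 0 0; 70 0 0 0 0 0 0; 75 0 0 0 0 0 0; 75 0 0 -0.3 0 0 0; 75 0 0 -0.7 0 0 0; 75 0 0 -1 0 0 0; 75 0 0 -1 0 0 0; 75 0 0 -1 0 0 0; 75 0 0 -1 0 0 0; 75 0 0 -1 0 0 0; 75 0 0 -0.5 0 0 0; 0 0 0 0 0 0 0")

```text
clock: 78.95
ee_pos: [619.0, 143.3, 206.8]
tcp_rot: [179.8, 0.0, 117.9]
contact_force: [0.6, -0.5, -0.5]
width: 0.731
grip_force: 0.0
```

Run:
```python
from h import *
go(445,92,200,117.9)
f=grab('scene');print('scene',cyl(cloud(f),(584,207),21,45,76,30),cyl(cloud(f),(617.5,143),21,45,76,30));bottles(f)
f=grab('side');P=cloud(f);print('side',cyl(P,(584,207),21,45,76,30),cyl(P,(617.5,143),21,45,76,30));bottles(f)
```

```text
pose [619.  143.3 206.8] [1.7978e+02 3.0000e-02 1.1786e+02] t 79.0 F [ 0.6 -0.5 -0.5] w 0.731 grip 0.0
 shift(30mm, tool axes now) [ 1.2  -5.93  0.2 ] in target axes [ 1.2  -5.93  0.23] turn/.08 [ 0.05  0.01 -0.01]
scene (115, array([587.1, 207. ])) (126, array([620.6, 141.8]))
 blob [356, 243, 21, 36, 473] [ 622. -232.] zmax 94.0 (306, array([ 636.6, -232.2]))
side (186, array([584. , 208.1])) (158, array([617.8, 143.6]))
```

Emit:
drive_tool(plan="0 0.08 -0.4 0 0.05 0 0; 0 0.15 -0.75 0 0 0 0; 0 0.15 -0.75 0 0 0 0; 0 0.15 -0.75 0 0 0 0; 0 0.15 -0.75 0 0 0 0; 0 0.15 -0.75 0 0 0 0; 0 0.15 -0.75 0 0 0 0; 0 0.12 -0.6 0 0 0 0; 0 0.1 -0.4 0 0 0 0; 0 0 0 0 0 0 0; 0 0 0 0.6 0 0 0; 0 0 0 0.9 0 0 0; 0 0 0 0.9 0 0 0; 0 0 0 0.6 0 0 0; 0 0 0 0 0 0 0")

```text
clock: 80.55
ee_pos: [442.4, 91.6, 112.8]
tcp_rot: [-179.5, 0.0, 117.8]
contact_force: [0.2, -0.8, 0.7]
width: -0.001
grip_force: 0.0
```

Run:
```python
from h import *
go(447,93,-10,117.9)
f=grab('wrist');P=cloud(f);a=grab('scene');A=cloud(a)
q=P[(P[...,2]>8)&(P[...,2]<140)&(np.hypot(P[...,0]-447,P[...,1]-93)<60)]
print(len(q), q.min(0) if len(q) else '', q.max(0) if len(q) else '')
# check tilt/presence in drawer
for n,c in dict(fl=(547,276),bk=(654,74)).items():
    q=A[(A[...,2]>60)&(A[...,2]<112)&(np.hypot(A[...,0]-c[0],A[...,1]-c[1])<30)]; print(n,len(q),q.mean(0).round(0) if len(q) else '')
```

```text
pose [442.4  91.6 112.8] [-1.7948e+02  3.0000e-02  1.1785e+02] t 80.5 F [ 0.2 -0.8  0.7] w -0.001 grip 0.0
 shift(30mm, tool axes now) [-0.03  0.2   4.09] in target axes [-0.03  0.16  4.09] turn/.08 [-0.11  0.01 -0.01]
1767 [405.32323675  84.57710774  10.69583395] [506.92985171 146.61309164  47.72982947]
fl 1 [561. 264.  60.]
bk 221 [655.  71.  76.]
```

Emit:
drive_tool(plan="0 -0.03 0 0.5 -0.1 0 0; 0 0 0 0.9 0 0 0; 0 0 0 0.9 0 0 0; 0 0 0 0.8 0 0 0; 0 0 0 0.5 0 0 0; 0 0 0 0.3 0 0 0; 0 0 0 0.15 0 0 0; 0 0 0 0 0 0 0; 0 0 0.1 0 0 0 0; 0 0 0.1 0 0 0 0; 0 0 0.1 0 0 0 0; 0 0 0.1 0 0 0 0; 0 0 0.1 0 0 0 0; 0 0 0.1 0 0 0 0; 0 0 0 0 0 0 0")

```text
clock: 82.15
ee_pos: [461.3, 100.4, -6.3]
tcp_rot: [179.8, 0.0, 117.9]
contact_force: [-0.1, 0.4, 1.1]
width: -0.0
grip_force: 0.0
```

Run:
```python
from h import *
go(488.6,115.3,-10,117.9)
for n in('scene','side'):
    f=grab(n);P=cloud(f); s=read_state()['ee_pos']
    q=P[(P[...,2]>8)&(P[...,2]<120)&(np.hypot(P[...,0]-s[0],P[...,1]-s[1])<35)]
    u=(q-[488.6,115.3,0])@np.array([.884,.468,0])
    for z in range(10,100,10):
        k=u[(q[:,2]>z)&(q[:,2]<=z+10)]; print(n,z,len(k),(k.min().round(0),k.max().round(0)) if len(k) else '')
```

```text
pose [461.3 100.4  -6.3] [1.7975e+02 1.0000e-02 1.1788e+02] t 82.2 F [-0.1  0.4  1.1] w -0.0 grip 0.0
 shift(30mm, tool axes now) [0.01 1.04 0.13] in target axes [0.01 1.04 0.12] turn/.08 [ 0.05  0.   -0.  ]
scene 10 0 
scene 20 1 (np.float64(-31.0), np.float64(-31.0))
scene 30 15 (np.float64(-44.0), np.float64(-28.0))
scene 40 30 (np.float64(-45.0), np.float64(3.0))
scene 50 29 (np.float64(-47.0), np.float64(-15.0))
scene 60 21 (np.float64(-48.0), np.float64(-29.0))
scene 70 27 (np.float64(-60.0), np.float64(-7.0))
scene 80 47 (np.float64(-66.0), np.float64(-0.0))
scene 90 30 (np.float64(-60.0), np.float64(1.0))
side 10 0 
side 20 0 
side 30 29 (np.float64(-45.0), np.float64(-19.0))
side 40 47 (np.float64(-46.0), np.float64(2.0))
side 50 42 (np.float64(-45.0), np.float64(-18.0))
side 60 35 (np.float64(-44.0), np.float64(-18.0))
side 70 79 (np.float64(-66.0), np.float64(0.0))
side 80 108 (np.float64(-65.0), np.float64(1.0))
side 90 67 (np.float64(-66.0), np.float64(2.0))
```

Emit:
drive_tool(plan="0 0 0 0.1 0.05 0 0; 0 0 0.15 0 0 0 0; 0 0 0.15 0 0 0 0; 0 0 0.1 0 0 0 0; 0 0 0.06 0 0 0 0; 0 0 0.06 0 0 0 0; 0 0 0.08 0 0 0 0; 0 0 0.1 0 0 0 0; 0 0 0.12 0 0 0 0; 0 0 0.15 0 0 0 0; 0 0 0.18 0 0 0 0; 0 0 0.18 0 0 0 0; 0 0 0.18 0 0 0 0; 0 0 0.18 0 0 0 0; 0 0 0.18 0 0 0 0; 0 0 0.18 0 0 0 0; 0 0 0.18 0 0 0 0; 0 0 0.18 0 0 0 0; 0 0 0.18 0 0 0 0; 0 0 0.18 0 0 0 0")

```text
clock: 84.25
ee_pos: [534.5, 139.3, -9.3]
tcp_rot: [-180.0, -0.0, 117.9]
contact_force: [-2.6, 0.2, -0.1]
width: -0.002
grip_force: 0.9
```

Emit:
drive_tool(plan="0 0 0.18 0 0 0 0; 0 0 0.18 0 0 0 0; 0 0 0.18 0 0 0 0; 0 0 0.18 0 0 0 0; 0 0 0.18 0 0 0 0; 0 0 0.18 0 0 0 0; 0 0 0.18 0 0 0 0; 0 0 0.18 0 0 0 0; 0 0 0.15 0 0 0 0; 0 0 0.12 0 0 0 0; 0 0 0.1 0 0 0 0; 0 0 0.08 0 0 0 0; 0 0 0 0 0 0 0; 0 0 0 0 0 0 0")

```text
clock: 85.65
ee_pos: [584.9, 165.3, -9.1]
tcp_rot: [179.9, 0.0, 117.9]
contact_force: [-0.4, -1.0, 0.3]
width: 0.002
grip_force: 0.0
```

Run:
```python
from h import *
e=np.array([612,180.6])-15*np.array([.884,.468]); go(*e,None,117.9)
f=grab('scene'); save(f,'s20.png'); np.savez('/tmp/s20',**f)
g=grab('side');P=cloud(g)
for X in(cloud(f),P):
    q=X[(abs(X[...,2]-42)<5)&(np.hypot(X[...,0]-600,X[...,1]-180)<110)]
    u=(q-[678.2,215.9,0])@np.array([.884,.468,0]);v=(q-[678.2,215.9,0])@np.array([-.468,.884,0])
    k=u[(abs(v)>18)&(abs(v)<32)]; print('tab edge along -x (shut: -75):',np.percentile(k,[1,3,10]).round(1) if len(k) else '')
```

```text
pose [584.9 165.3  -9.1] [1.7995e+02 3.0000e-02 1.1785e+02] t 85.7 F [-0.4 -1.   0.3] w 0.002 grip 0.0
 shift(30mm, tool axes now) [0.03 0.54 0.  ] in target axes [0.03 0.54 0.  ] turn/.08 [ 0.01  0.01 -0.01]
tab edge along -x (shut: -75): [-97.8 -95.  -89.9]
tab edge along -x (shut: -75): [-91.9 -90.5 -85.7]
```

Emit:
drive_tool(plan="0 0 0.05 0 0 0 0; 0 0 0.08 0 0 0 0; 0 0 0.08 0 0 0 0; 0 0 0.08 0 0 0 0; 0 0 0.08 0 0 0 0; 0 0 0.06 0 0 0 0; 0 0 0.05 0 0 0 0; 0 0 0.04 0 0 0 0; 0 0 0 0 0 0 0; 0 0 0 0 0 0 0")

```text
clock: 86.75
ee_pos: [598.3, 173.1, -9.2]
tcp_rot: [180.0, -0.0, 117.9]
contact_force: [0.1, 0.4, -0.9]
width: 0.003
grip_force: 0.0
```

Emit:
drive_tool(plan="0 0 0.04 0 0 0 0; 0 0 0.04 0 0 0 0; 0 0 0 0 0 0 0; 0 0 0 0 0 0 0")

```text
clock: 87.15
ee_pos: [600.3, 174.1, -9.3]
tcp_rot: [180.0, -0.0, 117.9]
contact_force: [-0.7, 0.4, 0.5]
width: -0.0
grip_force: 0.2
```

Emit:
drive_tool(plan="0 0 0.04 0 0 0 0; 0 0 0.04 0 0 0 0; 0 0 0.04 0 0 0 0; 0 0 0 0 0 0 0")

```text
clock: 87.55
ee_pos: [600.4, 174.2, -9.6]
tcp_rot: [-179.7, -0.1, 117.8]
contact_force: [-11.4, -3.3, 8.8]
width: -0.001
grip_force: 6.3
```

Run:
```python
from h import *
go()
f=grab('scene')
g=grab('side')
for X in(cloud(f),cloud(g)):
    q=X[(abs(X[...,2]-42)<5)&(np.hypot(X[...,0]-600,X[...,1]-180)<110)]
    u=(q-[678.2,215.9,0])@np.array([.884,.468,0]);v=(q-[678.2,215.9,0])@np.array([-.468,.884,0])
    k=u[(abs(v)>18)&(abs(v)<32)]; print('tab edge along -x (shut: -75):',np.percentile(k,[1,3,10]).round(1) if len(k) else '')
```

```text
pose [600.4 174.2  -9.6] [-1.7968e+02 -1.0000e-01  1.1781e+02] t 87.5 F [-11.4  -3.3   8.8] w -0.001 grip 6.3
 shift(30mm, tool axes now) [0. 0. 0.] in target axes [0. 0. 0.] turn/.08 [-0.07 -0.02  0.  ]
tab edge along -x (shut: -75): [-77.3 -77.  -75.3]
tab edge along -x (shut: -75): [-74.2 -73.1 -69.4]
```

The drawer is home: it stops at 12 N with the tab edge at its shut position. Retreating, then a final check.

Emit:
drive_tool(plan="0 0 -0.1 0 0 0 0; 0 0 -0.3 0 0 0 0; 0 0 -0.6 0 0 0 0; 0 0 -0.6 0 0 0 0; 0 0 -0.4 0 0 0 0; 0 0 0 -0.5 0 0 0; 0 0 0 -1 0 0 0; 0 0 0 -1 0 0 0; 0 0 0 -1 0 0 0; 0 -0.5 -0.5 -1 0 0 0; 0 -0.8 -0.8 -1 0 0 0; 0 -0.8 -0.8 -0.5 0 0 0; 0 -0.8 -0.8 0 0 0 0; 0 -0.8 -0.8 0 0 0 0; 0 0 0 0 0 0 0; 0 0 0 0 0 0 0")

```text
clock: 89.25
ee_pos: [505.0, -2.9, 172.0]
tcp_rot: [179.9, 0.0, 117.8]
contact_force: [-0.4, 1.1, 0.6]
width: 0.0
grip_force: 0.0
```

Run:
```python
from h import *
go()
f=grab('scene'); g=grab('side'); w=grab('wrist')
f0=dict(np.load('/tmp/scene.npz'))
for n,(u,v) in dict(yf=(264,268),wash=(178,215),film=(385,370),tip=(340,235)).items(): print(n,cloud(f0)[v,u].round(0),cloud(f)[v,u].round(0))
handle(f,np.array([468,-127,80])); handle(g,np.array([468,-127,80]))
for X in(cloud(f),cloud(g)):
    q=X[(abs(X[...,2]-42)<5)&(np.hypot(X[...,0]-600,X[...,1]-180)<110)]
    u=(q-[678.2,215.9,0])@np.array([.884,.468,0]);v=(q-[678.2,215.9,0])@np.array([-.468,.884,0])
    k=u[(abs(v)<32)]; print('edge',np.percentile(k,[1,3,10]).round(1) if len(k) else '')
cv2.imwrite('pics/fin.png',cv2.resize(f['image'][150:330,160:400],(800,600),interpolation=cv2.INTER_CUBIC)[:,:,::-1])
```

```text
pose [505.   -2.9 172. ] [1.7988e+02 1.0000e-02 1.1775e+02] t 89.2 F [-0.4  1.1  0.6] w 0.0 grip 0.0
 shift(30mm, tool axes now) [0. 0. 0.] in target axes [0. 0. 0.] turn/.08 [0.03 0.   0.  ]
yf [408. -54.  34.] [412. -48.  30.]
wash [348. 341.  61.] [348. 342.  61.]
film [ 373. -568.   51.] [ 371. -570.   53.]
tip [ 641. -100.   74.] [ 638. -104.   76.]
handle 239 [ 466.2 -134.6   81.1] [70.  82.5 88.2] ((470.2420349121094, -130.44432067871094), (116.226806640625, 25.132444381713867), 10.639698028564453)
handle 245 [ 467.8 -122.2   77.2] [67.2 78.8 83.9] ((466.9762268066406, -123.59524536132812), (108.64450073242188, 20.360837936401367), 8.428594589233398)
edge [-76.7 -75.7 -72.9]
edge [-74.4 -73.5 -71. ]
```

View pics/fin.png

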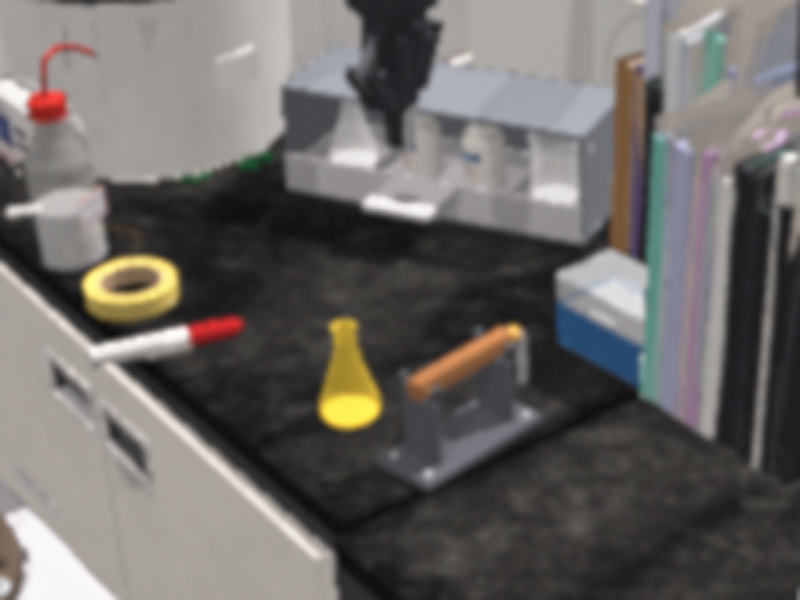

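The final view shows the drawer shut, with the flask upright at left (357,130), both bottles upright in the middle (428,145) and (483,155), and the beaker upright at right (555,165). The hook is on its stand and the bystanders are unmoved.

```bash
python3 -c "
from plant import *
print(hand_in())"
```

```text
the job is handed in; nothing more can be done
None
```

The job is done and handed in at about 89 s. The flask and beaker have swapped ends, both white bottles present stand upright in the middle, the drawer is fully home, the hook is back on its stand, and the bystanders are unmoved.

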